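# Egg cup into the breakfast box, then the egg held over it in tongs

## Task

First stand the steel egg cup upright on the floor of the wooden breakfast box, in the gap between the jar and the tin, and let go of it. Then pick up the sprung tongs, close them on the egg that stands in the low ring, lift it out and finish while holding it still in the tongs, centred a few centimetres above the egg cup and touching nothing but the tongs. Never touch the egg with the gripper itself, do not drop it, and leave the jar, tin, creamer and coaster stack as they are.

Things in the scene. Friction and masses are not known exactly. Their poses are not given: they have to be found in the camera images.
- caddy: Fixed open wooden breakfast box, outside 64 mm (its x) by 166 mm (its y, the long way) by 32 mm high, walls and floor 4 mm thick, inside 56 by 158 mm. Origin: centre of its underside, on the table. The jar fills one end and the tin the other (centres 53 mm from the middle along its y, either way round); the empty gap between them is in the middle, 56 mm (its x) by 56 mm (its y).
- gap (a point): Middle of the gap on the inner floor of the wooden box, 4 mm above the table; axes as the box's.
- cup_center (a point): Steel egg cup, round, 70 mm tall: foot 42 mm across, thin stem 20 mm across, bowl 48 mm across with straight sides from 42 mm above its foot up to the rim. Loose, stands upright on the table, about 120 g. The point is on its axis half-way up (35 mm above the foot); z is its axis.
- cup: The same egg cup; origin at the centre of its underside, z up its axis.
- egg_center (a point): Hard-boiled brownish egg, 44 mm across and 56 mm tall, about 60 g, loose, standing on end in the ring. The point is its centre, about 44 mm above the table at the start.
- egg: The same egg; origin at its lower end, 28 mm below the centre.
- stand: Fixed low white ceramic ring that the egg stands in, 46 mm across, 24 mm high. Origin: centre of its underside, on the table.
- tongs_grip (a point): Where to grip the tongs: on their middle line, 90 mm ahead of the pivot, half-way up the arms (24 mm above the table at the start). x points to the tips, z up. The arms are straight from 45 to 135 mm ahead of the pivot. Here they measure 52 mm over their outsides when open (each arm splayed 5 degrees), and 36 mm, outsides parallel, when closed on the egg.
- tongs_tip (a point): Point between the tips where the egg's centre is to be, 85 mm ahead of tongs_grip along its x, same height. The tips are upright V-shaped plates, 20 mm tall, 40 mm long, ending 195 mm ahead of the pivot. Open they clear the egg by about 14 mm a side and measure about 87 mm over their outsides; with the grip point squeezed to 48 mm they clear it by about 10 mm a side.
- tongs: Steel tongs, about 100 g, lying flat: two arms, upright strips 20 mm tall, joined by a sprung pivot at the back; both arms move equally. Origin on the pivot at their underside; x along the tongs to the tips. The spring pushes each arm outward at the grip point with about 5 N when open, 8 N when closed on the egg, so they can be carried still open, the outsides there squeezed to about 48 mm.
- rest: Fixed dark wooden rest under the tongs, its origin and axes below the tongs' pivot: two 14 mm high cross bars, 17 to 33 mm and 132 to 148 mm ahead of its origin (60 and 100 mm wide), and between them a spine 8 mm high and 14 mm wide, so that fingers pass on both sides at the grip point.
- jar: Bystander: round amber jar with steel cap, 50 mm across, 66 mm tall, loose in one end of the box; origin at its underside.
- tin: Bystander: square brass tea tin, 51 mm wide, 74 mm tall, loose in the other end of the box; origin at its underside.
- creamer: Bystander: white ceramic creamer, 68 mm across, 76 mm tall, loose; origin at its underside.
- coasters: Bystander: stack of red coasters, 90 mm across, 30 mm tall, loose; origin at its underside.
Mind the look-alikes: they are no part of the job. What is shaped like the cup but purple is not meant.

How it is judged:
By the outcome, as a careful person would: the job done as asked, in the order asked, and still so for the second after the job is handed in, while the arm keeps its last pose, push and grip.
It also fails if it takes over 58 s, if anything falls off the work surface, if the arm or the gripper's body presses on something with over 40 N, if the wrist force passes 120 N, or if a joint passes its speed limit or range.

## Robot

A 6-joint arm with a two-finger parallel gripper is mounted at the origin on the work surface. World frame = base frame: x ahead of the robot, y to its left, z up, the work surface at z = 0. Lengths are in m, angles in rad, forces in N, time in s.
With the tool pointing down it reaches from about 0.375 to 0.75 m from the base axis. Payload 9 kg.
Tool frame: the origin (TCP) lies midway between the tips of the shut fingers; the grasp point (between the pads) lies 19 mm behind it; y points along the fingers, z is the direction in which the jaws open and shut, and the axes are right-handed (so a half turn about y gives the same grasp; the last joint's range is limited). The gripper opens to 85 mm and grips with 20 to 120 N. Pads are 22 mm wide; open, the fingers measure 114 mm over their backs; the gripper's body (76 mm by 85 mm) begins 54 mm behind the grasp point. The pads swing forward as they close: fully open they stand 13 mm farther back than shut.
Start: joints at [-1.455, 0.104, 0.097, 1.564, 0, 1.353], TCP at [0.197, -0.567, 0.231] pointing down, gripper open.
Joint ranges: [-2.99, 2.99], [-0.84, 1.86], [-1.1, 1.16], [-1.84, 2.11], [-1.51, 1.56], [-3.14, 3.14]. Speed limits (rad/s): [2.22, 2.22, 2.57, 3.14, 3.14, 3.14].

## Interface

Orientations are given as a 3x3 rotation matrix whose columns are the frame's x, y, z axes.
In Python, from cell import r gives the robot as it stands. The module is installed in compiled form; this text tells all that it offers.
- The arm moves only by the shell command python3 -m creep 'ROWS' [FORCE]. ROWS is JSON, a list of rows, each a list of 3 entries, a list of its own where there are three numbers: the shift along the tool's x, y, z in cm, then the turn, a rotation vector about the tool's x, y, z in rad, then the closure in counts, from 0 (fully open) to 255 (shut). In form: [[[x, y, z], [wx, wy, wz], claw], ...]. A call has 1 to 12 rows; each row shifts and turns the commanded pose from where the row before left it, along the tool's axes as they then stand; what a row does not reach is not made up. A row lasts 1/10 s, in which the tool goes at most 50 mm and 8.59 degrees, less where a joint would pass 70% of its speed; a pose out of reach is approached as far as the arm can. A call with a gripper value outside its range is refused whole. The fingers move at their own pace and stop on an object; FORCE is the grip in N (left out, the last holds). Time passes only in rows, so rows that do not move let the fingers close. It gives the time, the measured TCP pose, the force and the opening at its end, in the units of the state.
- r.get_obs(): the state, without advancing time (a new reading comes with each control period).
- r.snapshot(name): name is "side" or "top"; returns (picture, depth): 384x512x3 uint8, red, green, blue; 384x512 float32, m along the optical axis (not along the pixel's ray), 0 where there is no reading.
- r.camera_model(name): a dict with "intrinsics" (3x3 intrinsics, pixels), "R" (3x3) and "t" (3): a world point X has camera coordinates R X + t. Camera axes: x right, y down, z forward; pixel columns grow to the right and rows downward; lengths in m; the calibration is good to about 2 mm. A picture is of the moment at which its call begins. camera_model takes no time and is no camera call.
- r.close_job(): hands the job in, once; it reports no verdict.
The state is a dict: "clock": time; "joint_positions": joint angles; "qvel": joint speeds; "effort": joint torques, N m; "position": TCP position; "tcp_rot": TCP orientation; "contact_force": force on the tool from outside, world axes, zero at the start; "torque": the same for the moment, N m; "width": finger opening in m.
Only numpy, scipy, OpenCV 4.12 (cv2) and the standard library are available. Lean on these libraries where they do the work, as an engineer would, in place of code of your own. Each camera call takes 0.05 s, during which the arm holds its last target.

## Working session

There is one attempt and no reset: what is moved stays moved. The work goes in short steps, Python scripts to look and compute and a shell command to move; the robot and the scene stay as the last step left them, time stands still between calls to the robot, and variables do not carry over. Pictures are saved under pics/ and viewed, and the job is handed in when it is done.

```bash
mkdir -p pics; ls
cat > h.py <<'E'
import numpy as np, cv2
from cell import r
def snap(name,fn):
    p,d=r.snapshot(name); np.savez('pics/'+fn+'.npz',p=p,d=d)
    cv2.imwrite('pics/'+fn+'.png',cv2.cvtColor(p,cv2.COLOR_RGB2BGR)); return p,d
def cloud(name,d):
    m=r.camera_model(name);K=np.array(m['intrinsics']);R=np.array(m['R']);t=np.array(m['t'])
    v,u=np.mgrid[:d.shape[0],:d.shape[1]]
    X=np.stack([(u-K[0,2])/K[0,0]*d,(v-K[1,2])/K[1,1]*d,d],-1)
    return (X-t)@R
def proj(name,X):
    m=r.camera_model(name);K=np.array(m['intrinsics']);c=np.array(X)@np.array(m['R']).T+np.array(m['t'])
    q=c@K.T; return q[...,:2]/q[...,2:]
E
python3 - <<'E'
from h import *
np.set_printoptions(precision=4,suppress=True)
for n in('side','top'):
    m=r.camera_model(n);print(n,m)
    snap(n,n+'0')
print(r.get_obs())
E
```

```text
pics
side {'intrinsics': array([[466.6153,   0.    , 255.241 ],
       [  0.    , 466.6153, 190.2661],
       [  0.    ,   0.    ,   1.    ]]), 'R': array([[-0.9637, -0.2671, -0.0055],
       [-0.1978,  0.7271, -0.6574],
       [ 0.1796, -0.6324, -0.7535]]), 't': array([0.5201, 0.1104, 0.9924])}
top {'intrinsics': array([[405.6245,   0.    , 258.2064],
       [  0.    , 405.6245, 193.0704],
       [  0.    ,   0.    ,   1.    ]]), 'R': array([[ 0.0038, -0.9998, -0.0178],
       [-0.9855, -0.0008, -0.1697],
       [ 0.1696,  0.0182, -0.9853]]), 't': array([0.0293, 0.5333, 0.8551])}
{'clock': 0.1, 'joint_positions': array([-1.4547,  0.1046,  0.0965,  1.5639,  0.    ,  1.3531]), 'qvel': array([0.0001, 0.0001, 0.0027, 0.0004, 0.0003, 0.0006]), 'effort': array([  0.0056, -55.8209,  50.4719,   0.013 ,  -0.0003,   0.    ]), 'position': array([ 0.1966, -0.5666,  0.2306]), 'tcp_rot': array([[-0.9448, -0.0001,  0.3277],
       [-0.3277,  0.0011, -0.9448],
       [-0.0003, -1.    , -0.0011]]), 'contact_force': array([-1.1463, -0.3748, -0.2272]), 'torque': array([0.0526, 0.05  , 0.0064]), 'width': 0.08563749975706665}
```

View pics/top0.png

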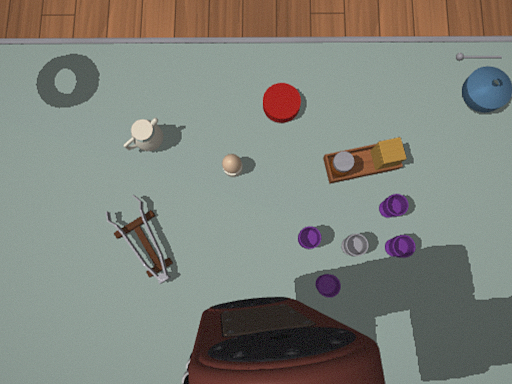

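View pics/side0.png

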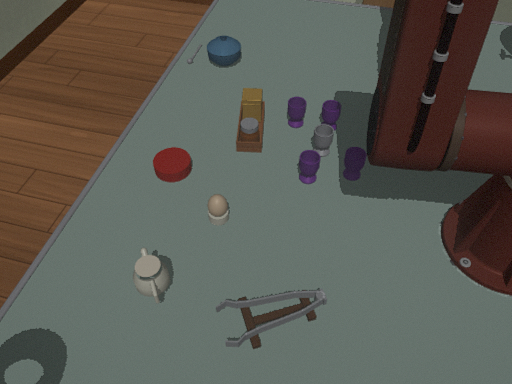

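The steel cup is at (355,244) in the top view, with purple cups around it at (310,237), (328,285), (394,206) and (401,246). The tongs are at lower left, with the pivot near (163,277) and the tips near (112,215) and (140,199). The egg is at (232,165), the jar at (344,161) and the tin at (390,153).

```bash
python3 - <<'E'
from h import *
np.set_printoptions(precision=4,suppress=True)
for n in('top','side'):
    z=np.load(f'pics/{n}0.npz');p=z['p'];d=z['d'];X=cloud(n,d);hsv=cv2.cvtColor(p,cv2.COLOR_RGB2HSV)
    np.save(f'pics/{n}X.npy',X)
    # blobs: points with height >6mm, in work area
    ok=(d>0)&(X[...,2]>.006)&(X[...,2]<.10)&(np.hypot(X[...,0],X[...,1])>.3)&(X[...,0]<1.0)
    tab=(d>0)&(abs(X[...,2])<.006); print(n,'table z',np.median(X[tab][:,2]))
    nb,lab,st,c=cv2.connectedComponentsWithStats(ok.astype('uint8'),connectivity=4)
    for i in range(1,nb):
        if st[i,4]<60: continue
        Q=X[lab==i];h=np.percentile(Q[:,2],98);T=Q[Q[:,2]>h-.006]
        lo,hi=T.min(0),T.max(0)
        print(st[i],c[i].round(),'h',h.round(3),'topmid',((lo+hi)/2)[:2],'size',(hi-lo)[:2],'med rgb',np.median(p[lab==i],0))
E
python3 - <<'E'
import cv2
a=cv2.imread('pics/top0.png')
cv2.imwrite('pics/t_z1.png',cv2.resize(a[130:300,290:430],None,fx=4,fy=3.5,interpolation=cv2.INTER_CUBIC))
cv2.imwrite('pics/t_z2.png',cv2.resize(a[180:300,90:190],None,fx=5,fy=5,interpolation=cv2.INTER_CUBIC))
E
```

```text
top table z -0.0010593982947093583
[ 462   67   50   46 1781] [487.  90.] h 0.071 topmid [ 0.7782 -0.4978] size [0.0653 0.0665] med rgb [ 73. 103. 129.]
[ 263   83   38   40 1190] [281. 102.] h 0.031 topmid [ 0.7568 -0.0231] size [0.0907 0.0871] med rgb [165.  36.  33.]
[124 118  40  34 843] [145. 135.] h 0.079 topmid [0.671  0.2841] size [0.0524 0.0582] med rgb [164. 161. 148.]
[ 324  138   83   46 1841] [366. 160.] h 0.079 topmid [ 0.6218 -0.2609] size [0.0585 0.0589] med rgb [136. 100.  62.]
[222 154  21  23 368] [232. 165.] h 0.071 topmid [0.6003 0.0904] size [0.0249 0.0266] med rgb [165. 142. 122.]
[381 194  28  24 480] [395. 206.] h 0.07 topmid [ 0.5048 -0.2679] size [0.0458 0.0484] med rgb [ 85.   43.5 104. ]
[ 106  195   67   89 1349] [144. 243.] h 0.036 topmid [0.4334 0.3001] size [0.1942 0.1464] med rgb [92. 66. 64.]
[298 227  24  23 421] [309. 238.] h 0.07 topmid [ 0.434  -0.0802] size [0.0445 0.047 ] med rgb [ 89.  46. 110.]
[343 234  26  23 460] [356. 245.] h 0.071 topmid [ 0.4185 -0.179 ] size [0.0462 0.0475] med rgb [116.  115.5 119.5]
[387 235  29  23 500] [402. 246.]
[... 645 characters left out ...]
] med rgb [69. 63. 79.]
[344 147  23  31 507] [354. 161.] h 0.069 topmid [ 0.3311 -0.1158] size [0.0465 0.0476] med rgb [45. 32. 55.]
[ 153  148   39   33 1006] [172. 163.] h 0.03 topmid [ 0.7539 -0.0217] size [0.0888 0.0912] med rgb [114.  39.  35.]
[299 150  22  31 508] [309. 164.] h 0.069 topmid [ 0.431  -0.0776] size [0.0468 0.0493] med rgb [64. 44. 78.]
[208 194  21  30 513] [218. 209.] h 0.069 topmid [0.5987 0.0939] size [0.0242 0.0257] med rgb [124. 117. 103.]
[ 133  248   37   56 1198] [151. 276.] h 0.077 topmid [0.6672 0.2881] size [0.053  0.0624] med rgb [132. 132. 122.]
[ 216  289  112   59 2121] [273. 313.] h 0.034 topmid [0.4297 0.302 ] size [0.1953 0.1479] med rgb [83. 85. 86.]
```

View pics/t_z1.png

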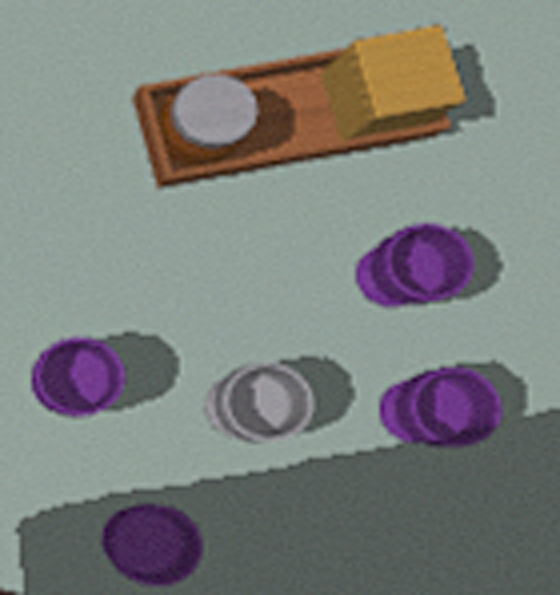

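View pics/t_z2.png

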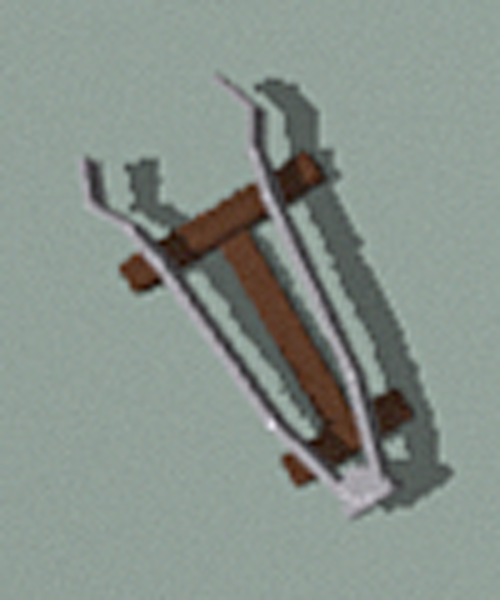

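Run:
```python
from h import *
np.set_printoptions(precision=4,suppress=True)
for n in('top','side'):
    z=np.load(f'pics/{n}0.npz');p=z['p'].astype(int);d=z['d'];X=cloud(n,d)
    def sel(c,rad,z0,z1): return (d>0)&(np.hypot(X[...,0]-c[0],X[...,1]-c[1])<rad)&(X[...,2]>z0)&(X[...,2]<z1)
    m=sel((.615,-.21),.12,.027,.036); R=cv2.minAreaRect(X[m][:,:2].astype('float32'));print(n,'box rim',m.sum(),R)
    zz=sel((.615,-.21),.12,.06,.068); 
    if zz.any(): R=cv2.minAreaRect(X[zz][:,:2].astype('float32'));print(' jar',R)
    m=sel((.62,-.26),.06,.071,.082); print(' tin top',cv2.minAreaRect(X[m][:,:2].astype('float32')))
    m=sel((.417,-.178),.035,.065,.08);print(' cup',cv2.minEnclosingCircle(X[m][:,:2].astype('float32')))
    m=sel((.6,.092),.035,.03,.08);print(' egg all',cv2.minEnclosingCircle(X[m][:,:2].astype('float32')))
    # egg sphere-ish fit (ellipsoid a=.022,c=.028)
    from scipy.optimize import least_squares
    m=sel((.6,.092),.035,.032,.08);Q=X[m]
    f=lambda c:np.sqrt(((Q-c)/[.022,.022,.028])**2@np.ones(3))-1
    s=least_squares(f,[.6,.092,.044],loss='soft_l1',f_scale=.05);print(' egg',s.x)
    # tongs top edges
    m=sel((.42,.31),.14,.026,.04);Q=X[m];print(' tongs',m.sum(),np.median(Q[:,2]),np.percentile(Q[:,2],[5,95]))
    np.save(f'pics/tongs_{n}.npy',Q)
    m=sel((.42,.31),.14,.010,.018)&(p[...,0]>p[...,2]*1.3);print(' rest',m.sum(),cv2.minAreaRect(X[m][:,:2].astype('float32')))
    # plot BEV
    img=np.zeros((560,560,3),'uint8')
    for q,c in zip(X[sel((.43,.31),.16,.004,.05)],p[sel((.43,.31),.16,.004,.05)]):
        u=int((.43+.14-.0-q[0])*2000);v=int((.31+.14-q[1])*2000)
        if 0<=u<560 and 0<=v<560: cv2.circle(img,(v,u),3,[int(c[2]),int(c[1]),int(c[0])],-1)
    cv2.imwrite(f'pics/bev_{n}.png',img)
```

```text
top box rim 414 ((0.5958359837532043, -0.211837500333786), (0.1873975694179535, 0.12243756651878357), 65.17658233642578)
 jar ((0.5841234922409058, -0.22514234483242035), (0.1701287478208542, 0.10532747954130173), 50.500614166259766)
 tin top ((0.6227243542671204, -0.2606550455093384), (0.05155522748827934, 0.051685914397239685), 12.631804466247559)
 cup ((0.4184199571609497, -0.17872735857963562), 0.024190697818994522)
 egg all ((0.6009755730628967, 0.09095896035432816), 0.021650105714797974)
 egg [0.602  0.0913 0.0422]
 tongs 502 0.03242478351910519 [0.0271 0.0356]
 rest 348 ((0.4192226529121399, 0.28408223390579224), (0.12971530854701996, 0.09948200732469559), 32.80682373046875)
side box rim 286 ((0.5700106620788574, -0.2156905233860016), (0.143729567527771, 0.17230448126792908), 12.047202110290527)
 jar ((0.5819017291069031, -0.2212340533733368), (0.17079845070838928, 0.10232317447662354), 53.05455780029297)
 tin top ((0.6198588013648987, -0.25787681341171265), (0.050316184759140015, 0.055418044328689575), 11.43874454498291)
 cup ((0.4153144657611847, -0.17673350870609283), 0.026229407638311386)
 egg all ((0.5979702472686768, 0.09502113610506058), 0.021237893030047417)
 egg [0.5994 0.092  0.0412]
 tongs 819 0.03164611793816549 [0.0268 0.0343]
 rest 379 ((0.41560864448547363, 0.2871416211128235), (0.12926405668258667, 0.0997675359249115), 32.4560661315918)
```

View pics/bev_top.png

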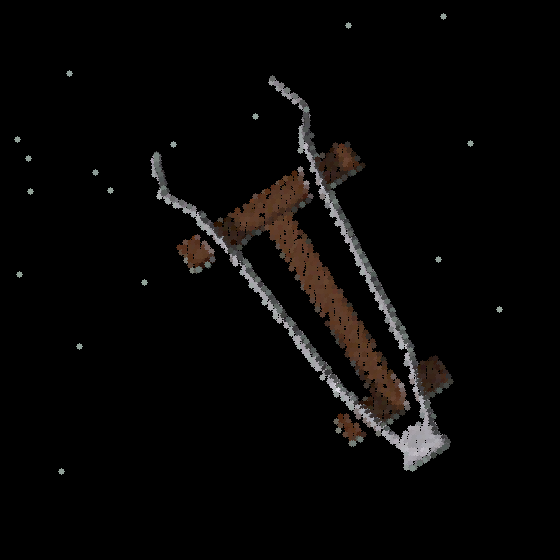

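View pics/bev_side.png

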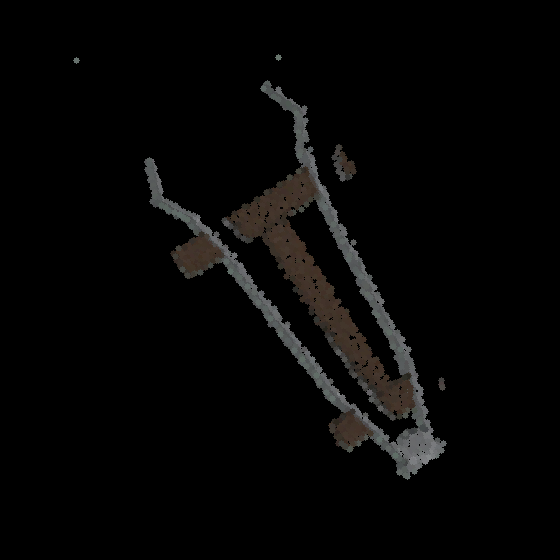

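Run:
```python
from h import *
np.set_printoptions(precision=4,suppress=True)
from scipy.optimize import least_squares
a=np.deg2rad(32.6);ax=np.array([np.cos(a),np.sin(a)]);ay=np.array([-ax[1],ax[0]])
for n,g0 in(('top',(.4255,.2881)),('side',(.4219,.2912))):
    Q=np.load(f'pics/tongs_{n}.npy');Q=Q[Q[:,2]>.030]
    L=(Q[:,:2]-g0)@np.c_[ax,ay]
    out=[]
    for s in(1,-1):
        m=(abs(L[:,0])<40)&(s*L[:,1]>8)&(s*L[:,1]<40)
        k=np.polyfit(L[m,0],L[m,1],1) if 0 else np.polyfit(L[m&1>0 if 0 else m,0],L[m,1],1)
    # (units m)
    for s in(1,-1):
        m=(abs(L[:,0])<.04)&(s*L[:,1]>.008)&(s*L[:,1]<.04)
        l=cv2.fitLine(L[m].astype('float32'),cv2.DIST_HUBER,0,1e-4,1e-4).ravel()
        sl=l[1]/l[0];out.append((l[3]-sl*l[2],np.rad2deg(np.arctan(sl))));
    print(n,'arms at grip (off,deg)',out,'axis deg',32.6+(out[0][1]+out[1][1])/2,'lateral',(out[0][0]+out[1][0])/2,'tips max ahead',np.percentile(L[:,0],99.5),'rear',L[:,0].min())
# box
for n in('top','side'):
    z=np.load(f'pics/{n}0.npz');p=z['p'].astype(int);d=z['d'];X=cloud(n,d)
    hsv=cv2.cvtColor(z['p'],cv2.COLOR_RGB2HSV)
    m=(d>0)&(np.hypot(X[...,0]-.615,X[...,1]+.21)<.11)&(X[...,2]>.003)&(X[...,2]<.037)
    m=cv2.morphologyEx(m.astype('uint8'),cv2.MORPH_OPEN,np.ones((3,3),'uint8'))>0
    R=cv2.minAreaRect(X[m][:,:2].astype('float32'));print(n,'box',m.sum(),R)
    m=(d>0)&(np.hypot(X[...,0]-.61,X[...,1]+.16)<.04)&(X[...,2]>.060)&(X[...,2]<.070)
    print('jar',cv2.minEnclosingCircle(X[m][:,:2].astype('float32')))
```

```text
Traceback (most recent call last):
TypeError: expected non-empty vector for x
```

Run:
```python
from h import *
np.set_printoptions(precision=4,suppress=True)
a=np.deg2rad(32.6);ax=np.array([np.cos(a),np.sin(a)]);ay=np.array([-ax[1],ax[0]])
for n,g0 in(('top',(.4255,.2881)),('side',(.4219,.2912))):
    Q=np.load(f'pics/tongs_{n}.npy');Q=Q[Q[:,2]>.030]
    L=(Q[:,:2]-g0)@np.c_[ax,ay]
    out=[]
    for s in(1,-1):
        m=(abs(L[:,0])<.04)&(s*L[:,1]>.008)&(s*L[:,1]<.04)
        l=cv2.fitLine(L[m].astype('float32'),cv2.DIST_HUBER,0,1e-4,1e-4).ravel()
        sl=l[1]/l[0];out.append((float(l[3]-sl*l[2]),float(np.rad2deg(np.arctan(sl)))));
    print(n,'arms at grip (off,deg)',out,'axis deg',32.6+(out[0][1]+out[1][1])/2,'lateral',(out[0][0]+out[1][0])/2,'tips max ahead',np.percentile(L[:,0],99.5),'rear',L[:,0].min())
for n in('top','side'):
    z=np.load(f'pics/{n}0.npz');p=z['p'].astype(int);d=z['d'];X=cloud(n,d)
    m=(d>0)&(np.hypot(X[...,0]-.615,X[...,1]+.21)<.11)&(X[...,2]>.005)&(X[...,2]<.037)
    m=cv2.morphologyEx(m.astype('uint8'),cv2.MORPH_OPEN,np.ones((3,3),'uint8'))>0
    R=cv2.minAreaRect(X[m][:,:2].astype('float32'));print(n,'box',m.sum(),R)
    m=(d>0)&(np.hypot(X[...,0]-.61,X[...,1]+.16)<.04)&(X[...,2]>.060)&(X[...,2]<.070)
    print('jar',cv2.minEnclosingCircle(X[m][:,:2].astype('float32')))
```

```text
top arms at grip (off,deg) [(0.02512432262301445, 5.5010833740234375), (-0.023341525346040726, -5.058046340942383)] axis deg 32.82151851654053 lateral 0.0008913986384868622 tips max ahead 0.10089078605472987 rear -0.0995852709966142
side arms at grip (off,deg) [(0.023853769525885582, 5.201630115509033), (-0.024652399122714996, -5.2141008377075195)] axis deg 32.59376463890076 lateral -0.0003993147984147072 tips max ahead 0.1013155681390073 rear -0.09990792381735446
top box 667 ((0.6115318536758423, -0.20882874727249146), (0.0649234727025032, 0.1664913147687912), 12.301191329956055)
jar ((0.6008455753326416, -0.1570984274148941), 0.02305419184267521)
side box 504 ((0.6090579032897949, -0.20759885013103485), (0.06320124864578247, 0.17228956520557404), 11.563830375671387)
jar ((0.598056435585022, -0.15498597919940948), 0.02527734637260437)
```

```bash
python3 -m creep '[[[0,0,0],[0,-0.1446,0],0],[[0,0,0],[0,-0.1446,0],0],[[0,0,0],[0,-0.1446,0],0],[[0,0,0],[0,-0.1446,0],0],[[0,0,0],[0,-0.1446,0],0],[[0,0,0],[0,-0.1446,0],0],[[0,0,0],[0,-0.1446,0],0],[[0,0,0],[0,-0.1446,0],0],[[0,0,0],[0,-0.1446,0],0],[[0,0,0],[0,-0.1446,0],0],[[0,0,0],[0,0,0],0]]'
cat >> h.py <<'E'
def need(p,ang=None):
    o=r.get_obs();R=np.array(o['tcp_rot']);d=R.T@(np.array(p)-o['position'])*100
    print('clock %.2f pos %s zang %.2f tilt %.4f %.4f w %.4f'%(o['clock'],np.round(o['position'],4),np.degrees(np.arctan2(R[1,2],R[0,2])),R[0,1],R[1,1],o['width']),'F',np.round(o['contact_force'],1),'q',np.round(o['joint_positions'],2))
    print('shift cm',d.round(2)); 
    if ang is not None:
        t=np.array([[np.sin(ang),0,np.cos(ang)],[-np.cos(ang),0,np.sin(ang)],[0,-1,0]])
        print('turn',cv2.Rodrigues(R.T@t)[0].ravel().round(4))
E
python3 -c "
from h import *
need([.4169,-.1777,.2],np.deg2rad(12))"
```

```text
clock: 1.2
position: [0.1966, -0.5667, 0.2309]
tcp_rot: [[0.21, -0.0, 0.978], [-0.978, 0.001, 0.21], [-0.001, -1.0, 0.0]]
contact_force: [-0.1, 0.9, 0.6]
width: 0.0854
clock 1.20 pos [ 0.1966 -0.5667  0.2309] zang 12.10 tilt -0.0001 0.0007 w 0.0854 F [-0.1  0.9  0.6] q [-1.45  0.1   0.1   1.56  0.   -0.1 ]
shift cm [-33.42   3.11  29.7 ]
turn [-0.0001  0.0018 -0.0007]
```

```bash
python3 -m creep '[[[-2.8,0.2,2.5],[0,0,0],0],[[-2.8,0.2,2.5],[0,0,0],0],[[-2.8,0.2,2.5],[0,0,0],0],[[-2.8,0.2,2.5],[0,0,0],0],[[-2.8,0.2,2.5],[0,0,0],0],[[-2.8,0.2,2.5],[0,0,0],0],[[-2.8,0.2,2.5],[0,0,0],0],[[-2.8,0.2,2.5],[0,0,0],0],[[-2.8,0.2,2.5],[0,0,0],0],[[-2.8,0.2,2.5],[0,0,0],0],[[-2.8,0.2,2.5],[0,0,0],0],[[-2.6,0.2,2.2],[0,0,0],0]]'; python3 -m creep '[[[0,0,0],[0,0,0],0],[[0,0,0],[0,0,0],0]]'
python3 -c "
from h import *
need([.4169,-.1777,.037],np.deg2rad(12))"
```

```text
clock: 2.4
position: [0.4184, -0.1769, 0.2072]
tcp_rot: [[0.203, 0.0, 0.979], [-0.979, -0.0, 0.203], [0.0, -1.0, 0.0]]
contact_force: [1.1, 0.1, -0.3]
width: 0.0852
clock: 2.6
position: [0.418, -0.1781, 0.2072]
tcp_rot: [[0.206, -0.0, 0.979], [-0.979, -0.0, 0.206], [0.0, -1.0, -0.0]]
contact_force: [0.3, 0.3, -0.3]
width: 0.0855
clock 2.60 pos [ 0.418  -0.1781  0.2072] zang 11.89 tilt -0.0002 -0.0002 w 0.0855 F [ 0.3  0.3 -0.3] q [-0.69 -0.35 -0.37  1.55 -0.    0.67]
shift cm [-0.06 17.02 -0.09]
turn [ 0.0003 -0.0018  0.0002]
```

```bash
python3 -m creep '[[[0,4,0],[0,0,0],0],[[0,4,-0.1],[0,0,0],0],[[0,4,0],[0,0,0],0],[[0,3,0],[0,0,0],0],[[0,2,0],[0,0,0],0],[[0,0,0],[0,0,0],60],[[0,0,0],[0,0,0],120],[[0,0,0],[0,0,0],160],[[0,0,0],[0,0,0],160],[[0,0,0],[0,0,0],160],[[0,0,0],[0,0,0],160]]' 30; python3 -c "
from h import *
need([.4169,-.1777,.157],np.deg2rad(12))
snap('side','s1');snap('top','t1')
a=cv2.imread('pics/s1.png')[60:220,230:420];cv2.imwrite('pics/s1z.png',cv2.resize(a,None,fx=3.5,fy=3.5))"
```

```text
clock: 3.7
position: [0.4177, -0.1797, 0.0389]
tcp_rot: [[0.207, 0.002, 0.978], [-0.978, -0.002, 0.207], [0.003, -1.0, 0.001]]
contact_force: [-0.7, -0.6, 7.0]
width: 0.0474
clock 3.70 pos [ 0.4177 -0.1797  0.0389] zang 11.96 tilt 0.0016 -0.0022 w 0.0474 F [-0.7 -0.6  7. ] q [-0.69 -0.3  -0.64  1.23 -0.    0.67]
shift cm [ -0.19 -11.81  -0.02]
turn [-0.0011 -0.0007  0.0025]
```

View pics/s1z.png

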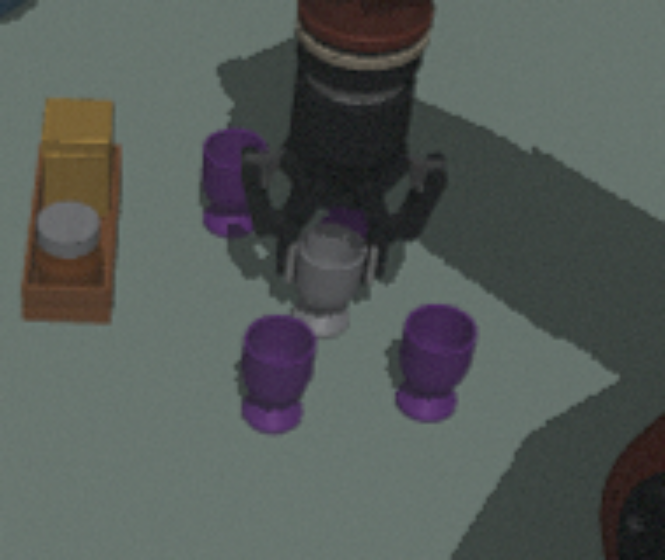

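The cup is held between the pads at side-view (323,135), and the purple cups haven't moved. Next I lift it and check.

```bash
python3 -m creep '[[[0,-1,0],[0,0,0],160],[[0,-2,0],[0,0,0],160],[[0,-3,0],[0,0,0],160],[[0,-3,0],[0,0,0],160],[[0,-3,0],[0,0,0],160],[[0,0,0],[0,0,0],160]]'; python3 -c "
from h import *
need([.6104,-.208,.16],np.deg2rad(12))
p,d=snap('side','s2');snap('top','t2')
o=r.get_obs();print('tcp px',proj('side',o['position']))
a=cv2.imread('pics/s2.png')[20:220,230:420];cv2.imwrite('pics/s2z.png',cv2.resize(a,None,fx=3,fy=3))"
```

```text
clock: 4.4
position: [0.4186, -0.1801, 0.1623]
tcp_rot: [[0.208, 0.005, 0.978], [-0.978, -0.004, 0.208], [0.005, -1.0, 0.004]]
contact_force: [1.0, -1.0, -1.8]
width: 0.0477
clock 4.40 pos [ 0.4186 -0.1801  0.1623] zang 11.98 tilt 0.0053 -0.0043 w 0.0477 F [ 1.  -1.  -1.8] q [-0.69 -0.36 -0.46  1.47  0.    0.67]
shift cm [ 6.71  0.34 18.18]
turn [-0.0043 -0.0004  0.0053]
tcp px [327.76322487  99.61235985]
```

View pics/s2z.png

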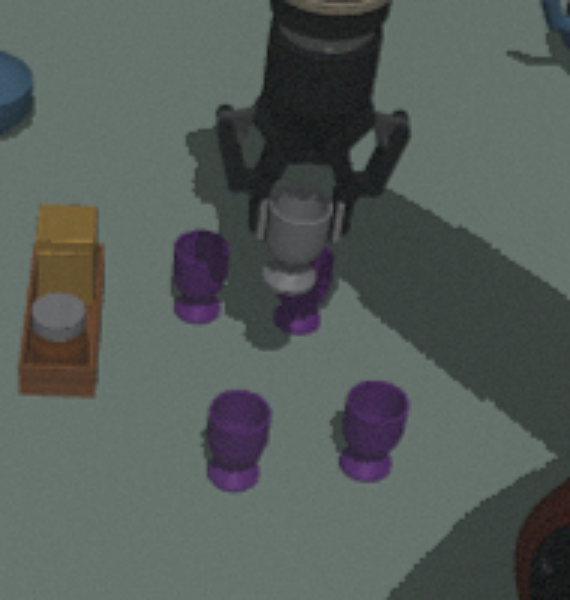

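```bash
cat > cupfit.py <<'E'
from h import *
from scipy.optimize import least_squares
def cupfit(fn,c0,zlo,zhi):
    z=np.load(f'pics/{fn}.npz');p=z['p'].astype(int);d=z['d'];X=cloud('side',d)
    lum=p.sum(-1)/3;sat=p.max(-1)-p.min(-1)
    m=(d>0)&(np.hypot(X[...,0]-c0[0],X[...,1]-c0[1])<.04)&(X[...,2]>zlo)&(X[...,2]<zhi)&(lum>70)&(sat<25)
    Q=X[m]
    # keep outer surface facing the camera: toward camera from centre
    cam=-np.array(r.camera_model('side')['R']).T@np.array(r.camera_model('side')['t'])
    def f(c): return np.hypot(Q[:,0]-c[0],Q[:,1]-c[1])-.024
    s=least_squares(f,c0,loss='soft_l1',f_scale=.001)
    print(fn,m.sum(),s.x.round(4),'res',np.median(abs(s.fun)).round(5),'+bias',(s.x+[.0016,-.0010]).round(4))
E
python3 -c "
from cupfit import *
cupfit('s1',[.4177,-.1787],.046,.064)
cupfit('s0' if 0 else 'side0',[.4177,-.1787],.046,.064)
z=r.get_obs()['position'][2]-.0389
cupfit('s2',[.4177,-.1787],.046+z,.064+z)
cupfit('s2',[.4177,-.1787],.048+z,.058+z)
cupfit('s1',[.4177,-.1787],.048,.058)
"
```

```text
s1 171 [ 0.4143 -0.1763] res 0.00205 +bias [ 0.4159 -0.1773]
side0 183 [ 0.4161 -0.176 ] res 0.00166 +bias [ 0.4177 -0.177 ]
s2 226 [ 0.4161 -0.1767] res 0.00197 +bias [ 0.4177 -0.1777]
s2 123 [ 0.4175 -0.1762] res 0.00204 +bias [ 0.4191 -0.1772]
s1 104 [ 0.415  -0.1759] res 0.00195 +bias [ 0.4166 -0.1769]
```

```bash
python3 -m creep '[[[1,0,2.6],[-0.004,0,0.005],160],[[1,0,2.6],[0,0,0],160],[[1,0,2.6],[0,0,0],160],[[1,0,2.6],[0,0,0],160],[[1,0,2.6],[0,0,0],160],[[1,0,2.6],[0,0,0],160],[[1,0,2.6],[0,0,0],160],[[0,0,0],[0,0,0],160],[[0,0,0],[0,0,0],160]]'; python3 -c "
from h import *
from cupfit import *
need([.6113,-.2105,.041],np.deg2rad(12))
p,d=snap('side','s3');snap('top','t3')
z=r.get_obs()['position'][2]-.0389
cupfit('s3',[.6113,-.2085],.046+z,.064+z)
a=cv2.imread('pics/s3.png')[0:200,170:370];cv2.imwrite('pics/s3z.png',cv2.resize(a,None,fx=3,fy=3))"
```

```text
clock: 5.4
position: [0.6087, -0.2089, 0.1544]
tcp_rot: [[0.208, -0.008, 0.978], [-0.978, 0.006, 0.208], [-0.007, -1.0, -0.006]]
contact_force: [-0.9, -0.7, -2.0]
width: 0.0475
clock 5.40 pos [ 0.6087 -0.2089  0.1544] zang 12.00 tilt -0.0078 0.0056 w 0.0475 F [-0.9 -0.7 -2. ] q [-0.53  0.25  0.12  1.45  0.    0.83]
shift cm [ 0.29 11.33  0.29]
turn [ 0.0065 -0.0001 -0.0071]
s3 210 [ 0.6047 -0.2061] res 0.00218 +bias [ 0.6063 -0.2071]
```

View pics/s3z.png

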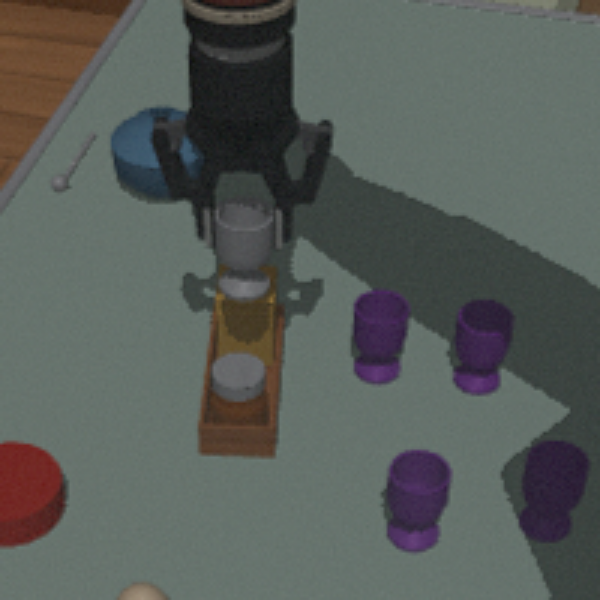

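```bash
python3 -m creep '[[[0.3,1,0.3],[0.006,0,-0.007],160],[[0,1.5,0],[0,0,0],160],[[0,0.6,0],[0,0,0],160],[[0,0,0],[0,0,0],160],[[0,0,0],[0,0,0],160]]'; python3 -c "
from h import *
from cupfit import *
need([.6113,-.2105,.041],np.deg2rad(12))
p,d=snap('side','s4');snap('top','t4')
z=r.get_obs()['position'][2]-.0389
cupfit('s4',[.6113,-.2085],.046+z,.064+z)
a=cv2.imread('pics/s4.png')[40:180,190:330];cv2.imwrite('pics/s4z.png',cv2.resize(a,None,fx=4,fy=4,interpolation=cv2.INTER_CUBIC))"
```

```text
clock: 6.0
position: [0.6127, -0.2117, 0.1251]
tcp_rot: [[0.207, 0.002, 0.978], [-0.978, -0.001, 0.207], [0.002, -1.0, 0.002]]
contact_force: [0.4, -0.6, -1.6]
width: 0.0475
clock 6.00 pos [ 0.6127 -0.2117  0.1251] zang 11.97 tilt 0.0020 -0.0014 w 0.0475 F [ 0.4 -0.6 -1.6] q [-0.53  0.25  0.07  1.39 -0.    0.83]
shift cm [-0.16  8.41 -0.13]
turn [-0.0016 -0.0005  0.0018]
s4 200 [ 0.6085 -0.2086] res 0.00214 +bias [ 0.6101 -0.2096]
```

View pics/s4z.png

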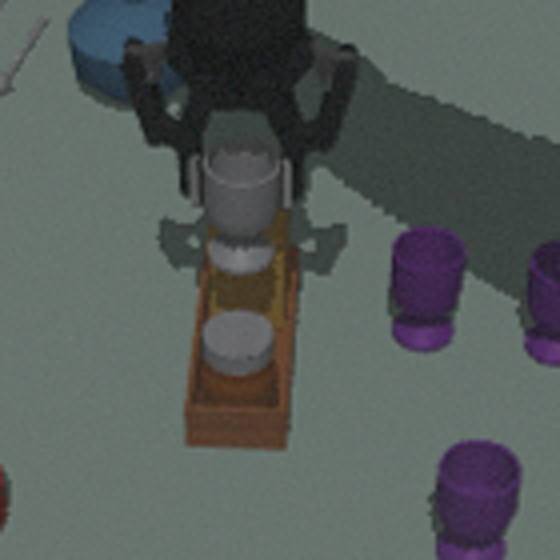

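```bash
python3 -m creep '[[[-0.16,0,0],[-0.0016,0,0.0018],160],[[0,1.5,0],[0,0,0],160],[[0,1.5,0],[0,0,0],160],[[0,1,0],[0,0,0],160],[[0,0,0],[0,0,0],160],[[0,0,0],[0,0,0],160]]'; python3 -c "
from h import *
from cupfit import *
need([.6113,-.2105,.043],np.deg2rad(12))
p,d=snap('side','s5');snap('top','t5')
z=r.get_obs()['position'][2]-.0389
cupfit('s5',[.6113,-.2085],.046+z,.064+z)
a=cv2.imread('pics/s5.png')[40:180,190:330];cv2.imwrite('pics/s5z.png',cv2.resize(a,None,fx=4,fy=4,interpolation=cv2.INTER_CUBIC))"
```

```text
clock: 6.7
position: [0.6123, -0.2101, 0.0848]
tcp_rot: [[0.207, -0.0, 0.978], [-0.978, 0.0, 0.207], [-0.0, -1.0, -0.0]]
contact_force: [-0.3, -0.0, -1.0]
width: 0.0477
clock 6.70 pos [ 0.6123 -0.2101  0.0848] zang 11.97 tilt -0.0004 0.0003 w 0.0477 F [-0.3 -0.  -1. ] q [-0.53  0.27  0.02  1.32  0.    0.83]
shift cm [ 0.02  4.18 -0.11]
turn [ 0.0003 -0.0005 -0.0004]
s5 183 [ 0.609  -0.2068] res 0.00189 +bias [ 0.6106 -0.2078]
```

View pics/s5z.png

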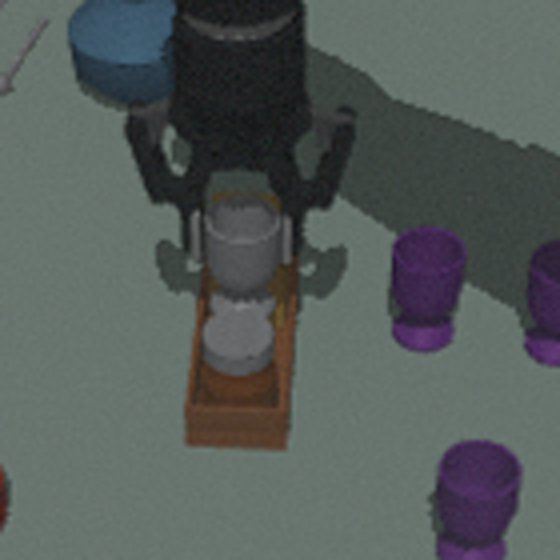

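```bash
python3 -m creep '[[[0,1,0],[0,0,0],160],[[0,1,0],[0,0,0],160],[[0,1,0],[0,0,0],160],[[0,0.5,0],[0,0,0],160],[[0,0.3,0],[0,0,0],160],[[0,0.2,0],[0,0,0],160],[[0,0.1,0],[0,0,0],160],[[0,0,0],[0,0,0],160]]'; python3 -c "
from h import *
from cupfit import *
need([.6113,-.2105,.043],np.deg2rad(12))
p,d=snap('side','s6');snap('top','t6')
z=r.get_obs()['position'][2]-.0389
cupfit('s6',[.6113,-.2085],.046+z,.064+z)
a=cv2.imread('pics/s6.png')[40:180,190:330];cv2.imwrite('pics/s6z.png',cv2.resize(a,None,fx=4,fy=4,interpolation=cv2.INTER_CUBIC))"
```

```text
clock: 7.6
position: [0.6128, -0.2103, 0.0445]
tcp_rot: [[0.207, 0.001, 0.978], [-0.978, -0.0, 0.207], [0.001, -1.0, 0.001]]
contact_force: [0.7, -0.2, -0.8]
width: 0.0476
clock 7.60 pos [ 0.6128 -0.2103  0.0445] zang 11.97 tilt 0.0007 -0.0004 w 0.0476 F [ 0.7 -0.2 -0.8] q [-0.53  0.3  -0.03  1.25  0.    0.83]
shift cm [-0.02  0.15 -0.15]
turn [-0.0006 -0.0005  0.0005]
s6 164 [ 0.6089 -0.2064] res 0.00214 +bias [ 0.6105 -0.2074]
```

View pics/s6z.png

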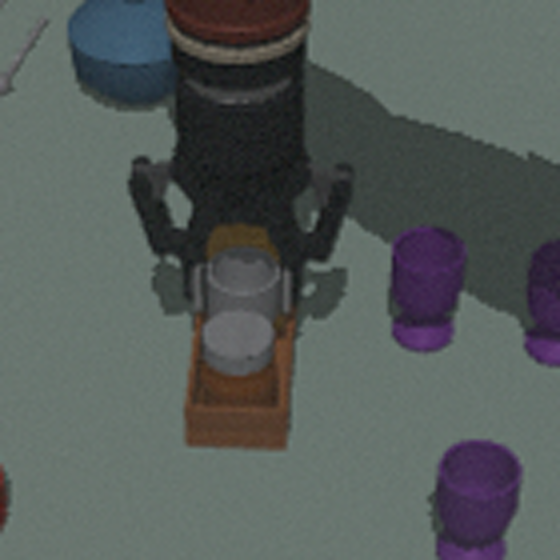

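Still not touching the floor, so I'll lower in 1 mm steps until there is contact.

```bash
python3 -m creep '[[[0,0.1,0],[0,0,0],160],[[0,0,0],[0,0,0],160]]';python3 -m creep '[[[0,0.1,0],[0,0,0],160],[[0,0,0],[0,0,0],160]]'; python3 -m creep '[[[0,0.1,0],[0,0,0],160],[[0,0,0],[0,0,0],160]]'
```

```text
clock: 7.9
position: [0.6127, -0.2103, 0.0434]
tcp_rot: [[0.207, 0.001, 0.978], [-0.978, -0.0, 0.207], [0.0, -1.0, 0.0]]
contact_force: [-1.6, 0.1, -2.3]
width: 0.0477
clock: 8.1
position: [0.6129, -0.2104, 0.0431]
tcp_rot: [[0.207, 0.001, 0.978], [-0.978, -0.001, 0.207], [0.001, -1.0, 0.001]]
contact_force: [-1.9, 0.4, 3.9]
width: 0.0475
clock: 8.3
position: [0.613, -0.2105, 0.0429]
tcp_rot: [[0.208, 0.001, 0.978], [-0.978, -0.001, 0.208], [0.001, -1.0, 0.001]]
contact_force: [-4.3, 1.7, 12.1]
width: 0.0479
```

```bash
python3 -m creep '[[[0,-0.15,0],[0,0,0],160],[[0,0,0],[0,0,0],90],[[0,0,0],[0,0,0],60],[[0,0,0],[0,0,0],30],[[0,0,0],[0,0,0],0],[[0,0,0],[0,0,0],0],[[0,-1,0],[0,0,0],0],[[0,-2,0],[0,0,0],0],[[0,-4,0],[0,0,0],0],[[0,-4,0],[0,0,0],0],[[0,-4,0],[0,0,0],0],[[0,-2,0],[0,0,0],0]]'; python3 -c "
from h import *
need([.4237,.2896,.2],np.deg2rad(122.7))
p,d=snap('side','s7');snap('top','t7')
a=cv2.imread('pics/s7.png')[40:180,190:330];cv2.imwrite('pics/s7z.png',cv2.resize(a,None,fx=4,fy=4,interpolation=cv2.INTER_CUBIC))"
```

```text
clock: 9.5
position: [0.6137, -0.2108, 0.2182]
tcp_rot: [[0.208, 0.005, 0.978], [-0.978, -0.003, 0.208], [0.004, -1.0, 0.005]]
contact_force: [0.6, -0.4, 0.5]
width: 0.0854
clock 9.50 pos [ 0.6137 -0.2108  0.2182] zang 11.98 tilt 0.0052 -0.0030 w 0.0854 F [ 0.6 -0.4  0.5] q [-0.53  0.25  0.23  1.55  0.    0.83]
shift cm [-52.9    1.57  -8.2 ]
turn [ 9.0000e-04 -1.9325e+00  7.1000e-03]
```

View pics/s7z.png

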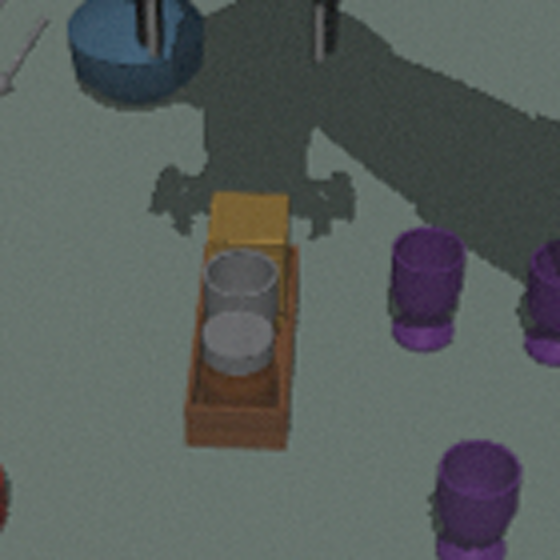

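The cup stands upright in the gap, its rim at side-view (250,107) and level with the tin and jar. Next I go to the tongs.

```bash
python3 -m creep '[[[-4.4,0.1,-0.7],[0,0,0.007],0],[[-4.4,0.1,-0.7],[0,0,0],0],[[-4.4,0.1,-0.7],[0,0,0],0],[[-4.4,0.1,-0.7],[0,0,0],0],[[-4.4,0.1,-0.7],[0,0,0],0],[[-4.4,0.1,-0.7],[0,0,0],0],[[-4.4,0.1,-0.7],[0,0,0],0],[[-4.4,0.1,-0.7],[0,0,0],0],[[-4.4,0.1,-0.7],[0,0,0],0],[[-4.4,0.1,-0.7],[0,0,0],0],[[-4.4,0.1,-0.7],[0,0,0],0],[[-4.4,0.1,-0.7],[0,0,0],0]]'; python3 -m creep '[[[0,0,0],[0,-0.148,0],0],[[0,0,0],[0,-0.148,0],0],[[0,0,0],[0,-0.148,0],0],[[0,0,0],[0,-0.148,0],0],[[0,0,0],[0,-0.148,0],0],[[0,0,0],[0,-0.148,0],0],[[0,0,0],[0,-0.148,0],0],[[0,0,0],[0,-0.148,0],0],[[0,0,0],[0,-0.148,0],0],[[0,0,0],[0,-0.148,0],0],[[0,0,0],[0,-0.148,0],0],[[0,0,0],[0,-0.148,0],0]]';  python3 -m creep '[[[0,0,0],[0,-0.148,0],0],[[0,0,0],[0,0,0],0],[[0,0,0],[0,0,0],0]]'; python3 -c "
from h import *
need([.4237,.2896,.07],np.deg2rad(122.7))"
```

```text
clock: 10.8
position: [0.4196, 0.2904, 0.2036]
tcp_rot: [[0.207, -0.001, 0.978], [-0.978, 0.007, 0.207], [-0.007, -1.0, -0.0]]
contact_force: [0.6, -0.1, -0.7]
width: 0.0855
clock: 12.0
position: [0.4204, 0.2888, 0.2033]
tcp_rot: [[0.913, -0.002, -0.408], [0.408, 0.006, 0.913], [0.001, -1.0, 0.007]]
contact_force: [0.2, 0.3, 0.1]
width: 0.0854
clock: 12.3
position: [0.4206, 0.2888, 0.2036]
tcp_rot: [[0.848, -0.002, -0.529], [0.529, 0.006, 0.848], [0.002, -1.0, 0.006]]
contact_force: [-0.1, -0.5, -0.5]
width: 0.0854
clock 12.30 pos [0.4206 0.2888 0.2036] zang 121.96 tilt -0.0017 0.0064 w 0.0854 F [-0.1 -0.5 -0.5] q [ 0.34 -0.18 -0.23  1.52  0.01 -0.22]
shift cm [ 0.27 13.36 -0.18]
turn [-0.0063 -0.013   0.002 ]
```

```bash
python3 -m creep '[[[0.27,2,-0.18],[-0.006,-0.013,0.002],0],[[0,4,0],[0,0,0],0],[[0,4,0],[0,0,0],0],[[0,3,0],[0,0,0],0],[[0,0,0],[0,0,0],0],[[0,0,0],[0,0,0],0]]'; python3 -c "
from h import *
need([.4237,.2896,.003],np.deg2rad(122.7))
p,d=snap('side','s8');snap('top','t8')
a=cv2.imread('pics/s8.png')[180:384,190:390];cv2.imwrite('pics/s8z.png',cv2.resize(a,None,fx=3,fy=2.94,interpolation=cv2.INTER_CUBIC))"
```

```text
clock: 12.9
position: [0.424, 0.289, 0.0746]
tcp_rot: [[0.84, 0.0, -0.542], [0.542, 0.0, 0.84], [0.0, -1.0, 0.0]]
contact_force: [0.2, 0.0, 0.9]
width: 0.0855
clock 12.90 pos [0.424  0.289  0.0746] zang 122.84 tilt 0.0001 0.0003 w 0.0855 F [0.2 0.  0.9] q [ 0.34 -0.13 -0.42  1.28  0.   -0.23]
shift cm [0.01 7.16 0.07]
turn [-0.0003  0.0024  0.0002]
```

View pics/s8z.png

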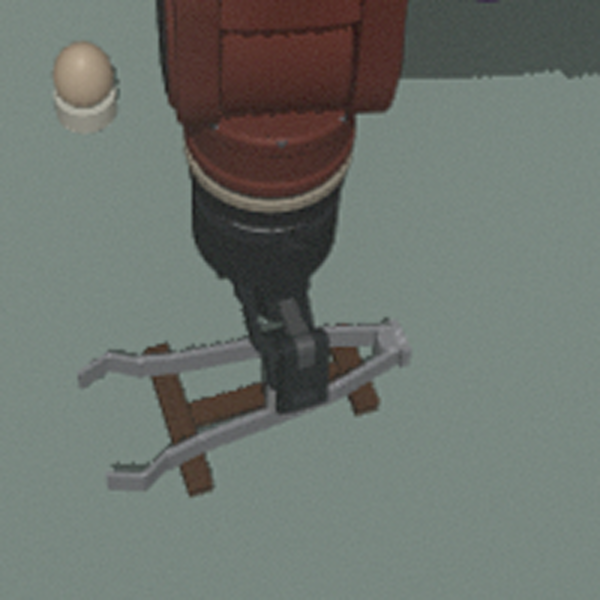

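View pics/t8.png

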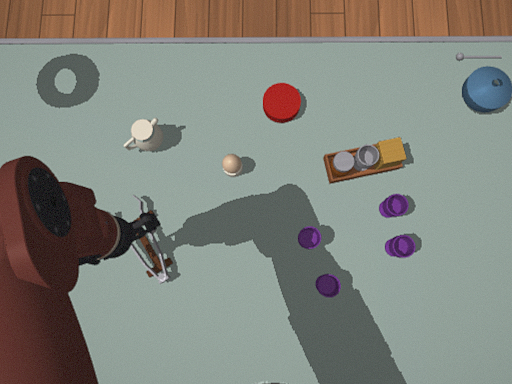

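The side view shows the jaws straddling the tong arms, and the top view shows the cup between the jar and tin at (369,155). I descend on the tongs.

```bash
python3 -m creep '[[[0,2,0.05],[0,0,0],0],[[0,2,0],[0,0,0],0],[[0,1.5,0],[0,0,0],0],[[0,0.8,0],[0,0,0],0],[[0,0,0],[0,0,0],0]]';python3 -m creep '[[[0,0.5,0],[0,0,0],0],[[0,0.2,0],[0,0,0],0],[[0,0,0],[0,0,0],0]]'; python3 -c "
from h import *
need([.4237,.2896,.003],np.deg2rad(122.7))
p,d=snap('side','s9')
a=cv2.imread('pics/s9.png')[180:384,190:390];cv2.imwrite('pics/s9z.png',cv2.resize(a,None,fx=3,fy=2.94,interpolation=cv2.INTER_CUBIC))"
```

```text
clock: 13.5
position: [0.4237, 0.2894, 0.0107]
tcp_rot: [[0.839, -0.0, -0.544], [0.544, 0.0, 0.839], [-0.0, -1.0, 0.0]]
contact_force: [0.5, -0.2, -0.1]
width: 0.0856
clock: 13.8
position: [0.424, 0.2895, 0.0042]
tcp_rot: [[0.839, 0.001, -0.544], [0.544, 0.001, 0.839], [0.001, -1.0, 0.0]]
contact_force: [-0.4, -0.0, -0.8]
width: 0.0857
clock 13.80 pos [0.424  0.2895 0.0042] zang 122.95 tilt 0.0008 0.0006 w 0.0857 F [-0.4 -0.  -0.8] q [ 0.34 -0.07 -0.5   1.14  0.   -0.23]
shift cm [-0.03  0.12  0.02]
turn [-0.0001  0.0044  0.001 ]
```

View pics/s9z.png

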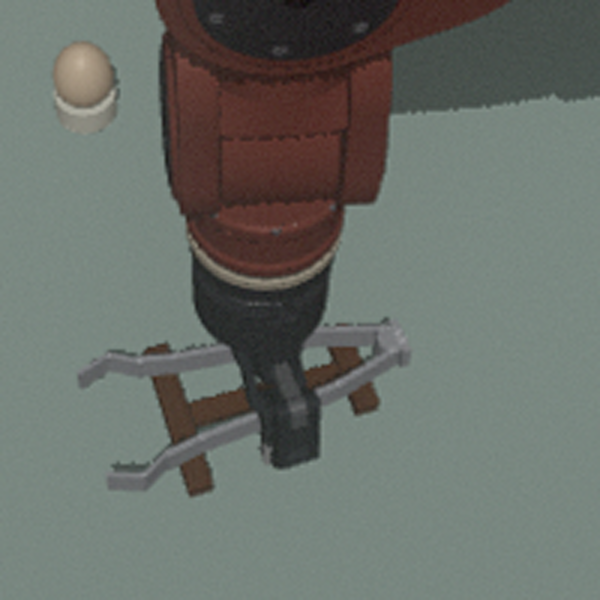

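```bash
python3 -m creep '[[[0,0,0],[0,0,0],40],[[0,0,0],[0,0,0],80],[[0,0,0],[0,0,0],95],[[0,0,0],[0,0,0],95]]' 40;python3 -m creep '[[[0,0,0],[0,0,0],105],[[0,0,0],[0,0,0],105],[[0,0,0],[0,0,0],105]]'
```

```text
clock: 14.25
position: [0.4242, 0.2896, 0.0044]
tcp_rot: [[0.839, 0.001, -0.544], [0.544, 0.001, 0.839], [0.001, -1.0, 0.0]]
contact_force: [0.3, -0.3, 2.9]
width: 0.0538
clock: 14.55
position: [0.4245, 0.2898, 0.0048]
tcp_rot: [[0.839, 0.002, -0.544], [0.544, 0.001, 0.839], [0.002, -1.0, -0.0]]
contact_force: [-0.8, -0.3, 6.2]
width: 0.0502
```

```bash
python3 -m creep '[[[0,0,0],[0,0,0],111],[[0,0,0],[0,0,0],111],[[0,0,0],[0,0,0],111]]';python3 -m creep '[[[0,-0.5,0],[0,0,0],111],[[0,-1,0],[0,0,0],111],[[0,-1.5,0],[0,0,0],111],[[0,0,0],[0,0,0],111]]'; python3 -c "
from h import *
need([.4237,.2896,.15],np.deg2rad(122.7))
p,d=snap('side','s10');snap('top','t10')
a=cv2.imread('pics/s10.png')[180:384,190:390];cv2.imwrite('pics/s10z.png',cv2.resize(a,None,fx=3,fy=2.94,interpolation=cv2.INTER_CUBIC))"
```

```text
clock: 14.85
position: [0.4247, 0.2898, 0.0051]
tcp_rot: [[0.839, 0.002, -0.544], [0.544, 0.001, 0.839], [0.002, -1.0, -0.0]]
contact_force: [-1.0, 0.1, 8.0]
width: 0.0481
clock: 15.25
position: [0.4255, 0.2901, 0.0368]
tcp_rot: [[0.839, 0.004, -0.544], [0.544, 0.002, 0.839], [0.004, -1.0, -0.001]]
contact_force: [0.9, 0.1, -0.6]
width: 0.0485
clock 15.25 pos [0.4255 0.2901 0.0368] zang 122.96 tilt 0.0040 0.0017 w 0.0485 F [ 0.9  0.1 -0.6] q [ 0.34 -0.1  -0.46  1.2   0.   -0.23]
shift cm [ -0.13 -11.32   0.05]
turn [0.0007 0.0046 0.0043]
```

View pics/s10z.png

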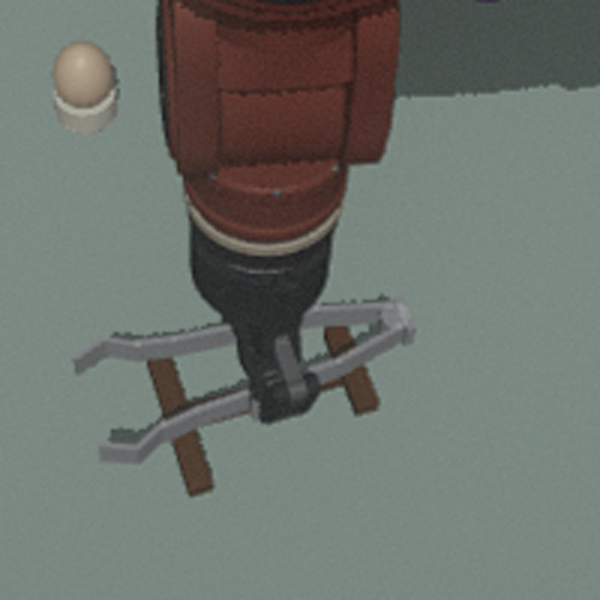

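```bash
python3 -m creep '[[[0,-2,0],[0,0,0.004],111],[[0,-3,0],[0,0,0],111],[[0,-3,0],[0,0,0],111],[[0,-2,0],[0,0,0],111],[[0,0,0],[0,0,0],111],[[0,0,0],[0,0,0],111]]'
cat > tf.py <<'E'
from h import *
def tongsfit(fn,cam='side'):
    # all tongs points in tool-plane frame relative to TCP
    o=r.get_obs();P=np.array(o['position']);R=np.array(o['tcp_rot'])
    z=np.load(f'pics/{fn}.npz');p=z['p'].astype(int);d=z['d'];X=cloud(cam,d)
    if cam=='side': X=X+[.0016,-.0015,.0005]
    else: X=X-[.0016,-.0015,0]
    L=(X-P)@R*1000
    lum=p.sum(-1)/3;sat=p.max(-1)-p.min(-1)
    m=(d>0)&(abs(L[...,2])<60)&(L[...,0]>-120)&(L[...,0]<125)&(L[...,1]>-40)&(L[...,1]<2)&(sat<30)&(lum>40)
    Q=L[m];out=[]
    for s in(1,-1):
        mm=(s*Q[:,2]>8)&(((Q[:,0]>16)&(Q[:,0]<42))|((Q[:,0]<-16)&(Q[:,0]>-42)))
        l=cv2.fitLine(Q[mm][:,[0,2]].astype('float32'),cv2.DIST_HUBER,0,1e-3,1e-3).ravel();sl=l[1]/l[0]
        out.append((mm.sum(),round(float(l[3]-sl*l[2]),2),round(float(np.degrees(np.arctan(sl))),2)))
    print(fn,'arms (off mm,deg)',out)
    for s in(1,-1):
        T=Q[(s*Q[:,2]>0)];print(' side',s,'max x',np.percentile(T[:,0],[98,99.5]).round(1),'rear',np.percentile(T[:,0],[.5,2]).round(1))
    for a,b in((-100,-60),(-45,-15),(15,45),(50,100)):
        T=Q[(Q[:,0]>a)&(Q[:,0]<b)];print('  x',a,b,len(T),'y(down) pct',np.percentile(T[:,1],[3,50,97]).round(1))
E
python3 -c "
from h import *
need([.4237,.2896,.15],np.deg2rad(122.7))
snap('side','s11');snap('top','t11')
from tf import tongsfit
tongsfit('s11');tongsfit('t11','top')
a=cv2.imread('pics/s11.png')[130:330,170:390];cv2.imwrite('pics/s11z.png',cv2.resize(a,None,fx=3,fy=3,interpolation=cv2.INTER_CUBIC))"
```

```text
clock: 15.95
position: [0.424, 0.2895, 0.1333]
tcp_rot: [[0.839, -0.003, -0.544], [0.544, -0.002, 0.839], [-0.004, -1.0, 0.0]]
contact_force: [-0.5, -0.2, -2.5]
width: 0.0482
clock 15.95 pos [0.424  0.2895 0.1333] zang 122.96 tilt -0.0032 -0.0019 w 0.0482 F [-0.5 -0.2 -2.5] q [ 0.34 -0.15 -0.33  1.39 -0.   -0.23]
shift cm [-0.03 -1.67  0.02]
turn [-0.0002  0.0045 -0.0037]
s11 arms (off mm,deg) [(np.int64(164), 23.66, 3.44), (np.int64(153), -19.37, -3.8)]
 side 1 max x [100.4 103.1] rear [-99.3 -97.5]
 side -1 max x [100.6 103. ] rear [-98.5 -94.8]
  x -100 -60 409 y(down) pct [-28.3 -24.   -7.4]
  x -45 -15 86 y(down) pct [-28.2 -20.8  -8.5]
  x 15 45 300 y(down) pct [-30.8 -22.8  -9.2]
  x 50 100 501 y(down) pct [-31.9 -23.8 -10.7]
t11 arms (off mm,deg) [(np.int64(64), 23.46, 5.04), (np.int64(87), -20.88, -3.8)]
 side 1 max x [101.  101.6] rear [-99.9 -99.6]
 side -1 max x [ 95.6 100.7] rear [-99.7 -98.5]
  x -100 -60 253 y(down) pct [-28.3 -24.9  -7.5]
  x -45 -15 146 y(down) pct [-28.9 -24.6  -8.7]
  x 15 45 35 y(down) pct [-31.  -25.9 -10.6]
  x 50 100 111 y(down) pct [-32.3 -26.8 -10.5]
```

View pics/s11z.png

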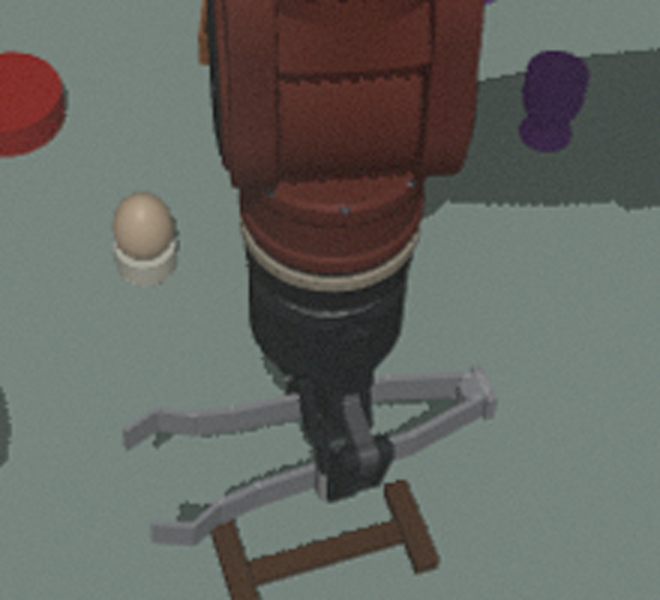

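```bash
python3 -m creep '[[[-0.3,0,-1.8],[0,0,-0.004],111],[[-0.6,0,-3.5],[0,0,0],111],[[-0.6,0,-3.5],[0,0,0],111],[[-0.6,0,-3.5],[0,0,0],111],[[-0.6,0,-3.5],[0,0,0],111],[[-0.6,0,-3.5],[0,0,0],111],[[-0.6,0,-3.5],[0,0,0],111],[[-0.5,0,-2.3],[0,0,0],111],[[0,0,-1],[0,0,0],111],[[0,0,0],[0,0,0],111],[[0,0,0],[0,0,0],111],[[0,0,0],[0,0,0],111]]'; python3 -c "
from h import *
need([.5292,.0460,.024],np.deg2rad(122.9))
snap('side','s12');snap('top','t12')
from tf import tongsfit
tongsfit('s12');tongsfit('t12','top')
a=cv2.imread('pics/s12.png')[90:290,150:350];cv2.imwrite('pics/s12z.png',cv2.resize(a,None,fx=3,fy=3,interpolation=cv2.INTER_CUBIC))
a=cv2.imread('pics/t12.png')[110:260,160:320];cv2.imwrite('pics/t12z.png',cv2.resize(a,None,fx=4,fy=4,interpolation=cv2.INTER_CUBIC))"
```

```text
clock: 17.25
position: [0.5287, 0.0478, 0.1337]
tcp_rot: [[0.838, -0.0, -0.545], [0.545, 0.001, 0.838], [0.0, -1.0, 0.001]]
contact_force: [0.1, 0.7, -1.4]
width: 0.0482
clock 17.25 pos [0.5287 0.0478 0.1337] zang 123.03 tilt -0.0001 0.0008 w 0.0482 F [ 0.1  0.7 -1.4] q [-0.16 -0.1  -0.29  1.39  0.   -0.73]
shift cm [-0.06 10.97 -0.19]
turn [-0.0007  0.0023  0.0004]
s12 arms (off mm,deg) [(np.int64(178), 24.45, 3.43), (np.int64(107), -19.6, -2.45)]
 side 1 max x [ 99.3 101.6] rear [-100.5  -98.3]
 side -1 max x [ 99.5 101.9] rear [-98.4 -93.2]
  x -100 -60 297 y(down) pct [-26.6 -19.8  -5.9]
  x -45 -15 93 y(down) pct [-27.2 -17.5  -6.2]
  x 15 45 246 y(down) pct [-28.6 -19.8  -8. ]
  x 50 100 412 y(down) pct [-29.5 -20.4  -9.3]Traceback (most recent call last):
  File "<string>", line 6, in <module>
    tongsfit('s12');tongsfit('t12','top')
                    ~~~~~~~~^^^^^^^^^^^^^
  File "tf.py", line 14, in tongsfit
    l=cv2.fitLine(Q[mm][:,[0,2]].astype('float32'),cv2.DIST_HUBER,0,1e-3,1e-3).ravel();sl=l[1]/l[0]
      ~~~~~~~~~~~^^^^^^^^^^^^^^^^^^^^^^^^^^^^^^^^^^^^^^^^^^^^^^^^^^^^^^^^^^^^^
cv2.error: OpenCV(4.12.0) /io/opencv/modules/imgproc/src/linefit.cpp:50: error: (-215:Assertion failed) count > 0 in function 'fitLine2D_wods'
```

```bash
python3 -c "
import cv2
a=cv2.imread('pics/s12.png')[90:290,150:350];cv2.imwrite('pics/s12z.png',cv2.resize(a,None,fx=3,fy=3,interpolation=cv2.INTER_CUBIC))
a=cv2.imread('pics/t12.png')[110:260,160:320];cv2.imwrite('pics/t12z.png',cv2.resize(a,None,fx=4,fy=4,interpolation=cv2.INTER_CUBIC))"
```

```text
(no output)
```

View pics/s12z.png

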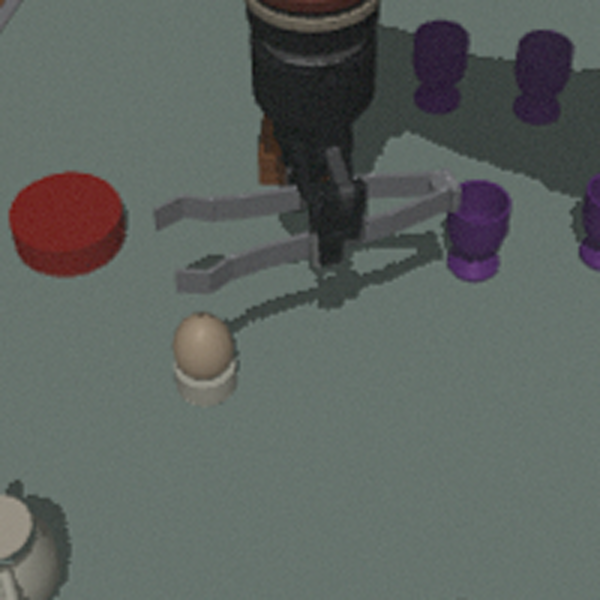

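View pics/t12z.png

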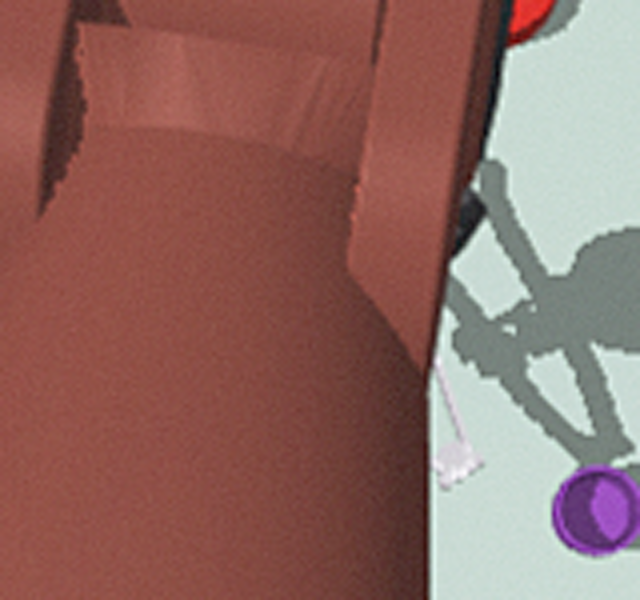

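```bash
python3 -m creep '[[[-0.1,1,-0.2],[0,0,0],111],[[0,2,0],[0,0,0],111],[[0,2,0],[0,0,0],111],[[0,1,0],[0,0,0],111],[[0,0,0],[0,0,0],111],[[0,0,0],[0,0,0],111]]'; python3 -c "
from h import *
need([.5293,.0454,.0245],np.deg2rad(122.9))
snap('side','s13')
a=cv2.imread('pics/s13.png')[120:270,150:350];cv2.imwrite('pics/s13z.png',cv2.resize(a,None,fx=4,fy=4,interpolation=cv2.INTER_CUBIC))"
```

```text
clock: 17.95
position: [0.5296, 0.0445, 0.0744]
tcp_rot: [[0.839, 0.001, -0.544], [0.544, 0.0, 0.839], [0.001, -1.0, -0.0]]
contact_force: [0.7, -0.2, -0.2]
width: 0.0486
clock 17.95 pos [0.5296 0.0445 0.0744] zang 122.96 tilt 0.0008 0.0005 w 0.0486 F [ 0.7 -0.2 -0.2] q [-0.16 -0.07 -0.37  1.28  0.   -0.74]
shift cm [0.02 4.99 0.09]
turn [0.0001 0.0011 0.0009]
```

View pics/s13z.png

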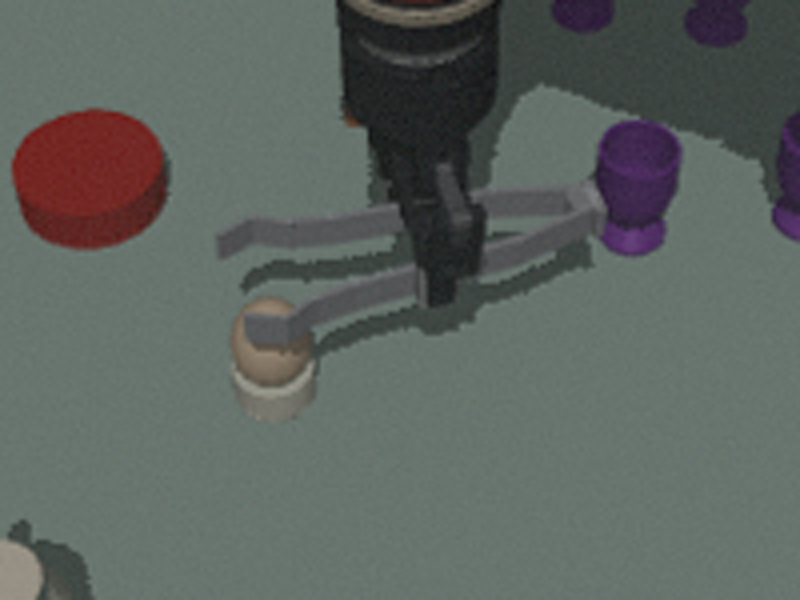

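The near V plate is centred on the egg, both at about x 270 in the zoomed picture, and still above it. I lower the last 5 cm.

```bash
python3 -m creep '[[[0,1,0.07],[0,0,0],111],[[0,1,0],[0,0,0],111],[[0,1,0],[0,0,0],111],[[0,1,0],[0,0,0],111],[[0,0.7,0],[0,0,0],111],[[0,0.2,0],[0,0,0],111],[[0,0,0],[0,0,0],111],[[0,0,0],[0,0,0],111]]'; python3 -c "
from h import *
need([.5293,.0454,.0245],np.deg2rad(122.9))
snap('side','s14')
from tf import tongsfit
try: tongsfit('s14')
except Exception as e: print('fit failed')
a=cv2.imread('pics/s14.png')[120:270,150:350];cv2.imwrite('pics/s14z.png',cv2.resize(a,None,fx=4,fy=4,interpolation=cv2.INTER_CUBIC))"
```

```text
clock: 18.8
position: [0.5294, 0.045, 0.0254]
tcp_rot: [[0.839, 0.001, -0.544], [0.544, 0.0, 0.839], [0.001, -1.0, -0.0]]
contact_force: [0.2, -0.2, -0.7]
width: 0.0484
clock 18.80 pos [0.5294 0.045  0.0254] zang 122.96 tilt 0.0011 0.0004 w 0.0484 F [ 0.2 -0.2 -0.7] q [-0.16 -0.04 -0.42  1.18  0.   -0.74]
shift cm [0.01 0.09 0.04]
turn [0.0003 0.0011 0.0011]
s14 arms (off mm,deg) [(np.int64(136), 24.64, 3.42), (np.int64(104), -19.01, -3.21)]
 side 1 max x [102.5 105.8] rear [-99.6 -97.4]
 side -1 max x [101.5 103.7] rear [-99.6 -95.1]
  x -100 -60 245 y(down) pct [-27.1 -20.5  -7.1]
  x -45 -15 87 y(down) pct [-27.  -18.9  -7.6]
  x 15 45 196 y(down) pct [-29.5 -20.6  -8.6]
  x 50 100 386 y(down) pct [-32.8 -22.   -9.7]
```

View pics/s14z.png

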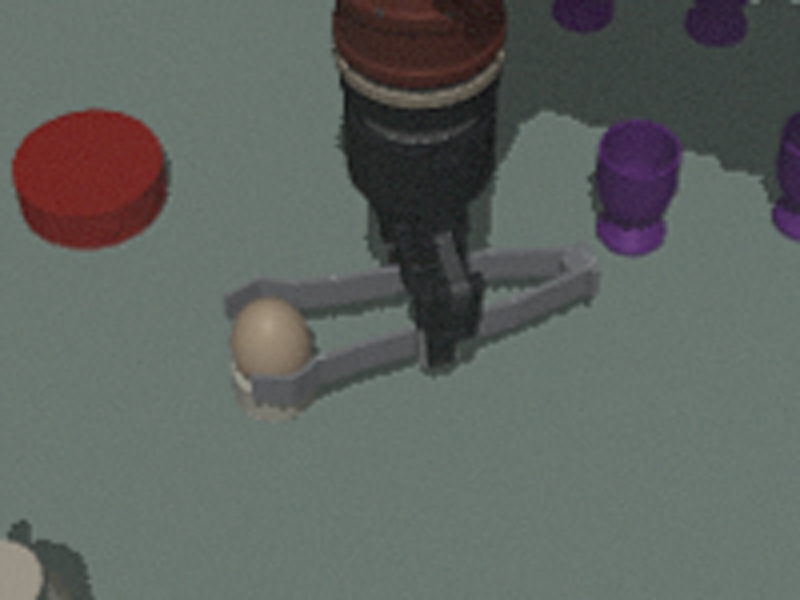

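```bash
python3 -c "
from h import *
o=r.get_obs();P=np.array(o['position']);R=np.array(o['tcp_rot'])
z=np.load('pics/s14.npz');X=cloud('side',z['d'])+[.0016,-.0012,.0005]
L=(X-P)@R*1000
img=np.zeros((480,640,3),'uint8')
m=(z['d']>0)&(L[...,1]<-8)&(L[...,1]>-60)&(abs(L[...,2])<60)&(L[...,0]>20)&(L[...,0]<125)
print('egg h',m.sum())
for q,c in zip(L[m],z['p'][m]): cv2.circle(img,(int((q[0]-20)*6),int(240+q[2]*4)),3,[int(c[2]*1.5) if c[2]<170 else 255,int(c[1]),int(c[0])],-1)
for x in range(20,125,10): cv2.line(img,((x-20)*6,0),((x-20)*6,10 if x%50 else 25),(0,255,0),1)
cv2.line(img,(65*6,0),(65*6,480),(0,90,0),1);cv2.line(img,(0,240),(640,240),(0,90,0),1)
cv2.imwrite('pics/b14.png',img)
E=L[m&((z['p'][...,0].astype(int)-z['p'][...,2])>25)];print(len(E))
from scipy.optimize import least_squares
s=least_squares(lambda c:np.sqrt((((E-c)/[22,28,22])**2).sum(1))-1,[85,-20,0],loss='soft_l1',f_scale=.05);print('egg in tool',s.x.round(1))
"
```

```text
egg h 839
270
egg in tool [ 84.7 -16.5  -0.7]
```

View pics/b14.png

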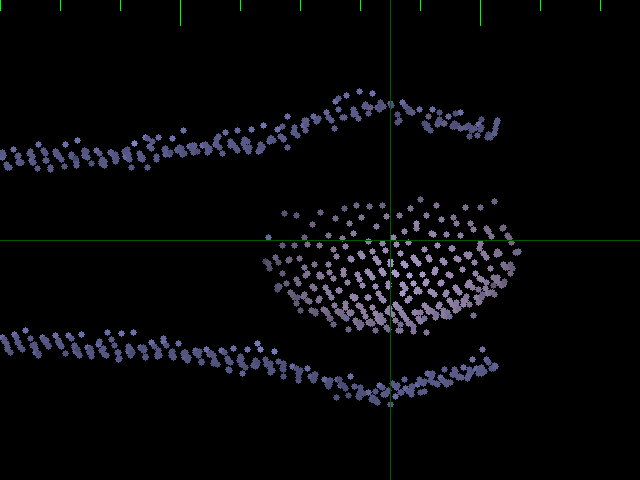

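```bash
python3 -m creep '[[[0.1,0.15,0],[0,0,0],111],[[0,0,0],[0,0,0],118],[[0,0,0],[0,0,0],125],[[0,0,0],[0,0,0],130],[[0,0,0],[0,0,0],135],[[0,0,0],[0,0,0],135],[[0,0,0],[0,0,0],135]]' 35; python3 -m creep '[[[0,0,0],[0,0,0],140],[[0,0,0],[0,0,0],140],[[0,0,0],[0,0,0],145],[[0,0,0],[0,0,0],145]]'; python3 -c "
from h import *
snap('side','s15')
a=cv2.imread('pics/s15.png')[120:270,150:350];cv2.imwrite('pics/s15z.png',cv2.resize(a,None,fx=4,fy=4,interpolation=cv2.INTER_CUBIC))"
```

```text
clock: 19.55
position: [0.5299, 0.0456, 0.0235]
tcp_rot: [[0.839, 0.0, -0.544], [0.544, 0.001, 0.839], [0.001, -1.0, 0.0]]
contact_force: [0.6, 0.1, -0.6]
width: 0.0406
clock: 19.95
position: [0.5301, 0.0456, 0.0236]
tcp_rot: [[0.839, 0.001, -0.544], [0.544, 0.0, 0.839], [0.001, -1.0, -0.0]]
contact_force: [0.4, -0.5, -1.0]
width: 0.0369
```

View pics/s15z.png

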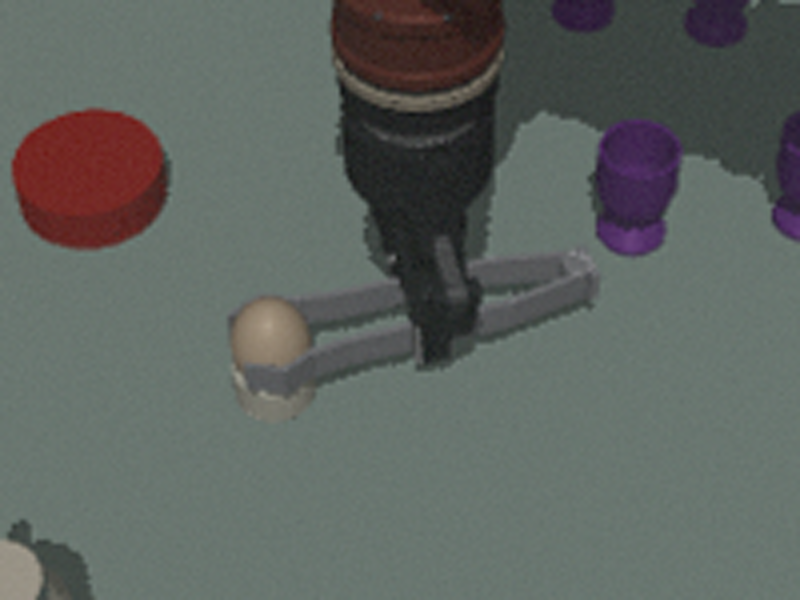

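```bash
python3 -m creep '[[[0,0,0],[0,0,0],150],[[0,0,0],[0,0,0],155],[[0,0,0],[0,0,0],160],[[0,0,0],[0,0,0],165],[[0,0,0],[0,0,0],165]]' 35; python3 -m creep '[[[0,0,0],[0,0,0],180],[[0,0,0],[0,0,0],180],[[0,0,0],[0,0,0],180]]'; python3 -m creep '[[[0,-0.2,0],[0,0,0],180],[[0,-0.4,0],[0,0,0],180],[[0,-0.7,0],[0,0,0],180],[[0,-0.7,0],[0,0,0],180],[[0,0,0],[0,0,0],180]]'; python3 -c "
from h import *
snap('side','s16')
a=cv2.imread('pics/s16.png')[120:270,150:350];cv2.imwrite('pics/s16z.png',cv2.resize(a,None,fx=4,fy=4,interpolation=cv2.INTER_CUBIC))"
```

```text
clock: 20.5
position: [0.5302, 0.0455, 0.0237]
tcp_rot: [[0.839, 0.001, -0.544], [0.544, 0.0, 0.839], [0.001, -1.0, -0.0]]
contact_force: [1.6, -1.1, 0.5]
width: 0.0357
clock: 20.8
position: [0.5302, 0.0456, 0.0236]
tcp_rot: [[0.839, 0.001, -0.544], [0.544, 0.0, 0.839], [0.001, -1.0, -0.0]]
contact_force: [1.6, -2.4, 1.1]
width: 0.0354
clock: 21.3
position: [0.5306, 0.0456, 0.0449]
tcp_rot: [[0.839, 0.002, -0.544], [0.544, 0.0, 0.839], [0.002, -1.0, -0.001]]
contact_force: [0.5, 0.2, -1.1]
width: 0.0351
```

View pics/s16z.png

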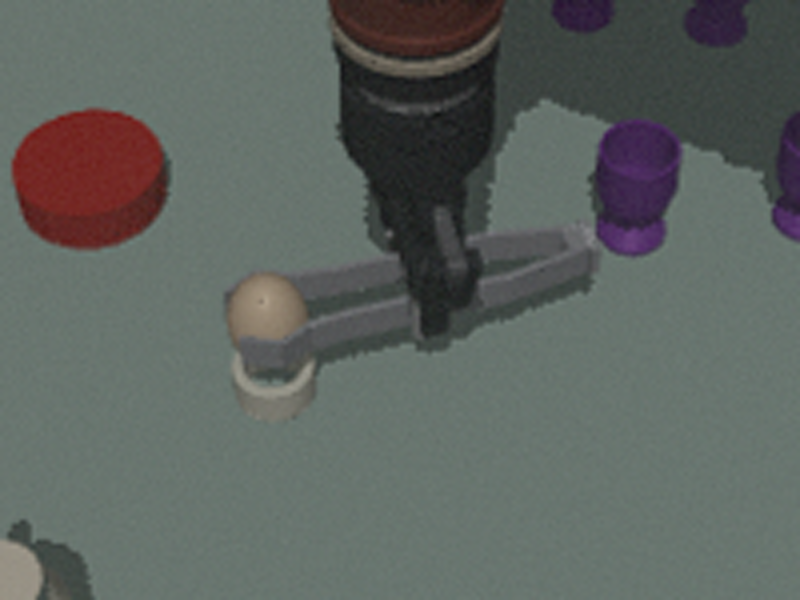

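The egg is out of the ring at zoomed (266,308), held in the V plates with the ring empty below. I continue up.

```bash
python3 -m creep '[[[0,-1,0],[0,0,0],180],[[0,-1.5,0],[0,0,0],180],[[0,-2,0],[0,0,0],180],[[0,-2,0],[0,0,0],180],[[0,-2,0],[0,0,0],180],[[0,-1,0],[0,0,0],180],[[0,0,0],[0,0,0],180],[[0,0,0],[0,0,0],180]]'
cat > ef.py <<'E'
from h import *
from scipy.optimize import least_squares
def eggfit(fn,cam='side'):
    o=r.get_obs();P=np.array(o['position']);R=np.array(o['tcp_rot'])
    z=np.load(f'pics/{fn}.npz');p=z['p'].astype(int);X=cloud(cam,z['d'])+(np.array([.0016,-.0012,.0015]) if cam=='side' else -np.array([.0014,-.0012,-.001]))
    L=(X-P)@R*1000
    m=(z['d']>0)&(p[...,0]-p[...,2]>20)&(abs(L[...,0]-85)<40)&(abs(L[...,2])<35)&(L[...,1]>-65)&(L[...,1]<25)
    E=L[m]
    s=least_squares(lambda c:np.sqrt((((E-c)/[22,28,22])**2).sum(1))-1,[85,-20,0],loss='soft_l1',f_scale=.05)
    w=P+R@(s.x/1000);print(fn,len(E),'egg tool mm',s.x.round(1),'world',w.round(4));return w
E
python3 -c "
from h import *
from ef import eggfit
snap('side','s17');eggfit('s17')
need([.6104,-.208,.13],np.deg2rad(122.9))
# cup in gap rim from s7/t7
for n,f in(('side','s7'),('top','t8'),('top','t10')):
    z=np.load('pics/%s.npz'%f);X=cloud(n,z['d']);p=z['p'].astype(int)
    m=(z['d']>0)&(np.hypot(X[...,0]-.611,X[...,1]+.208)<.034)&(X[...,2]>.069)&(X[...,2]<.082)&(p.max(-1)-p.min(-1)<25)
    Q=X[m][:,:2].astype('float32')
    if n=='side':
        pass
    print(f,m.sum(),cv2.minEnclosingCircle(Q),cv2.minAreaRect(Q)[:2])
a=cv2.imread('pics/s17.png')[80:230,150:350];cv2.imwrite('pics/s17z.png',cv2.resize(a,None,fx=4,fy=4,interpolation=cv2.INTER_CUBIC))"
```

```text
clock: 22.15
position: [0.5298, 0.0456, 0.1382]
tcp_rot: [[0.839, 0.0, -0.544], [0.544, 0.001, 0.839], [0.001, -1.0, 0.0]]
contact_force: [0.8, -0.1, -2.6]
width: 0.0353
s17 281 egg tool mm [ 84.1 -19.4   0.1] world [0.6    0.0914 0.157 ]
clock 22.20 pos [0.5294 0.0456 0.1376] zang 122.96 tilt -0.0007 0.0007 w 0.0350 F [ 0.3  0.9 -1.8] q [-0.16 -0.1  -0.28  1.39  0.   -0.74]
shift cm [ -7.     0.74 -25.69]
turn [-0.001   0.001  -0.0002]
s7 60 ((0.6132568120956421, -0.20742979645729065), 0.02667616307735443) ((0.6107110381126404, -0.20794397592544556), (0.04525481164455414, 0.04886370152235031))
t8 100 ((0.6111078262329102, -0.2037297934293747), 0.029522046446800232) ((0.6146121621131897, -0.20532971620559692), (0.05392427369952202, 0.04729459434747696))
t10 104 ((0.6138442158699036, -0.20320174098014832), 0.030092861503362656) ((0.6109439134597778, -0.20670156180858612), (0.04591409116983414, 0.0550418458878994))
```

View pics/s17z.png

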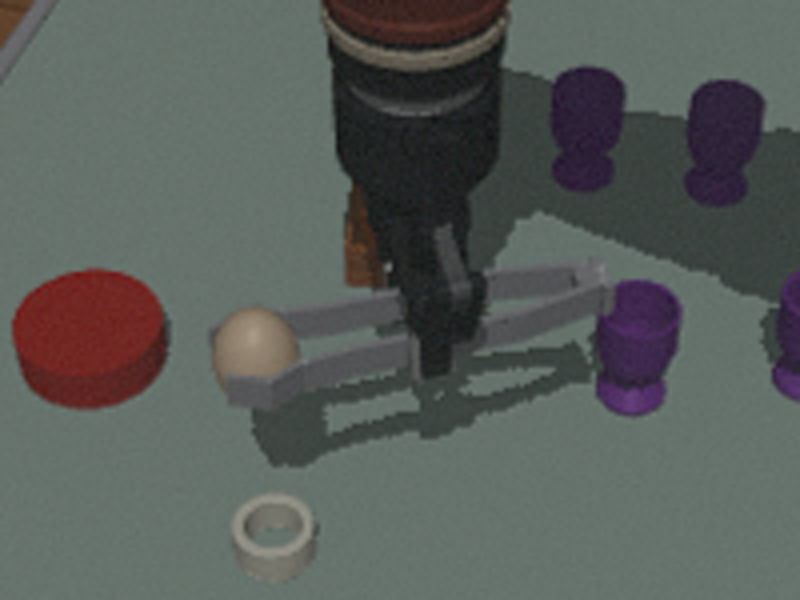

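```bash
python3 -c "
from h import *
c,s=np.cos(np.deg2rad(12)),np.sin(np.deg2rad(12));bx=np.array([c,s]);by=np.array([-s,c])
for n,f,g in(('side','s7',(.609,-.207)),('top','t8',(.6116,-.2089)),('top','t10',(.6116,-.2089))):
    z=np.load('pics/%s.npz'%f);X=cloud(n,z['d']);p=z['p'].astype(int)
    L=(X[...,:2]-g)@np.c_[bx,by]
    m=(z['d']>0)&(abs(L[...,0])<.035)&(abs(L[...,1])<.0275)&(X[...,2]>.0695)&(X[...,2]<.082)&(p.max(-1)-p.min(-1)<25)
    Q=L[m].astype('float32')*1000
    print(f,m.sum(),cv2.minEnclosingCircle(Q),Q.min(0),Q.max(0))
"
```

```text
s7 53 ((2.7620863914489746, -1.0267400741577148), 25.994232177734375) [-21.382788 -26.414959] [24.326138 24.361479]
t8 90 ((1.665644645690918, -0.6142274737358093), 23.946407318115234) [-21.82443  -23.834015] [24.98084 23.31341]
t10 98 ((1.918160080909729, -0.9644960165023804), 24.16943359375) [-21.823404 -24.754278] [25.329765 22.786148]
```

```bash
python3 -m creep '[[[-0.5,0,-0.8],[0,0,0],180],[[-1,0,-1.7],[0,0,0],180],[[-1.5,0,-2.6],[0,0,0],180],[[-1.7,0,-2.9],[0,0,0],180],[[-1.7,0,-2.9],[0,0,0],180],[[-1.7,0,-2.9],[0,0,0],180],[[-1.7,0,-2.9],[0,0,0],180],[[-1.7,0,-2.9],[0,0,0],180],[[-1.6,0,-2.6],[0,0,0],180],[[-1.2,0,-2],[0,0,0],180],[[-0.7,0,-1.2],[0,0,0],180],[[-0.3,0,-0.4],[0,0,0],180]]'; python3 -m creep '[[[0,0,0],[0,0,0],180],[[0,0,0],[0,0,0],180],[[0,0,0],[0,0,0],180]]'; python3 -c "
from h import *
from ef import eggfit
snap('side','s18');snap('top','t18');eggfit('s18');
need([.5416,-.2541,.115],np.deg2rad(122.9))
a=cv2.imread('pics/s18.png')[0:200,170:370];cv2.imwrite('pics/s18z.png',cv2.resize(a,None,fx=3,fy=3,interpolation=cv2.INTER_CUBIC))"
```

```text
clock: 23.4
position: [0.5413, -0.2554, 0.1376]
tcp_rot: [[0.84, -0.0, -0.543], [0.543, 0.001, 0.84], [0.0, -1.0, 0.001]]
contact_force: [0.1, 1.1, -2.3]
width: 0.0355
clock: 23.7
position: [0.542, -0.2531, 0.1384]
tcp_rot: [[0.838, 0.001, -0.545], [0.545, 0.001, 0.838], [0.001, -1.0, 0.0]]
contact_force: [0.3, -0.2, -1.2]
width: 0.0353
s18 191 egg tool mm [ 83.7 -17.9   1.6] world [ 0.6113 -0.2065  0.1564]
clock 23.80 pos [ 0.542  -0.2534  0.1385] zang 123.02 tilt 0.0007 0.0005 w 0.0352 F [-0.1 -0.6 -1.2] q [-0.66  0.1  -0.07  1.4   0.   -1.23]
shift cm [-0.08  2.35 -0.04]
turn [-0.      0.002   0.0009]
```

View pics/s18z.png

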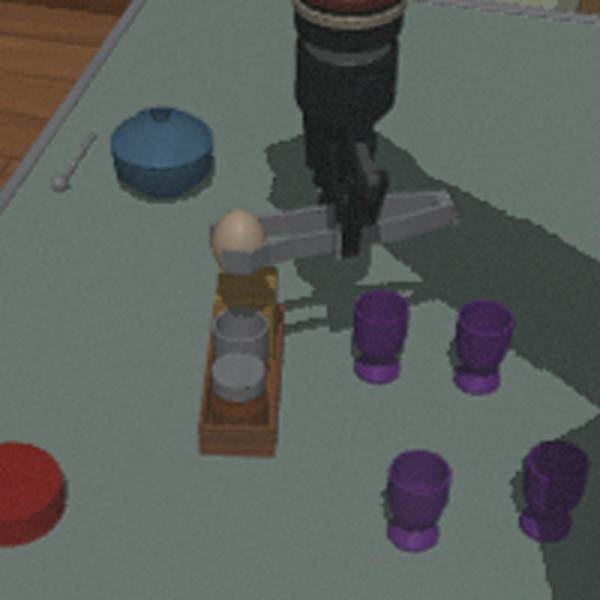

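```bash
python3 -m creep '[[[-0.05,0.5,-0.1],[0,0,0],180],[[0,0.8,0],[0,0,0],180],[[0,0.7,0],[0,0,0],180],[[0,0.3,0],[0,0,0],180],[[0,0,0],[0,0,0],180],[[0,0,0],[0,0,0],180],[[0,0,0],[0,0,0],180],[[0,0,0],[0,0,0],180]]'; python3 -c "
from h import *
from ef import eggfit
snap('side','s19');snap('top','t19');e=eggfit('s19');
need([.5416,-.2541,.115],np.deg2rad(122.9))
# cup rim top in same side picture
z=np.load('pics/s19.npz');X=cloud('side',z['d'])
a=cv2.imread('pics/s19.png')
b=a[20:200,180:360];cv2.imwrite('pics/s19z.png',cv2.resize(b,None,fx=3.3,fy=3.3,interpolation=cv2.INTER_CUBIC))"
```

```text
clock: 24.6
position: [0.5422, -0.2554, 0.1157]
tcp_rot: [[0.839, 0.001, -0.544], [0.544, 0.0, 0.839], [0.001, -1.0, -0.0]]
contact_force: [1.0, 0.3, -2.0]
width: 0.0351
s19 183 egg tool mm [ 83.3 -18.4   0.6] world [ 0.6117 -0.2096  0.1341]
clock 24.70 pos [ 0.5421 -0.2553  0.1156] zang 122.95 tilt 0.0008 0.0003 w 0.0353 F [-0.2  0.6 -0.9] q [-0.66  0.11 -0.11  1.35  0.   -1.23]
shift cm [0.03 0.06 0.13]
turn [0.0002 0.0009 0.0009]
```

View pics/s19z.png

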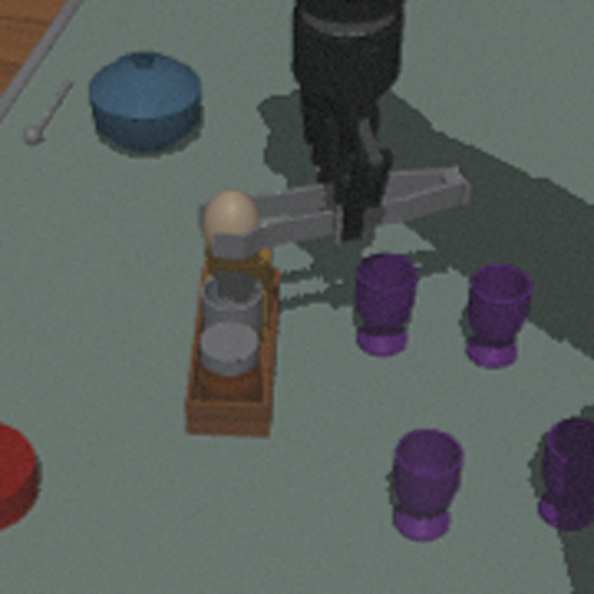

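View pics/t19.png

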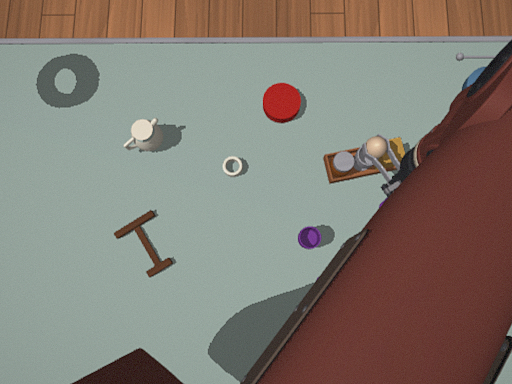

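```bash
python3 -m creep '[[[0,0,0.1],[0,0,0],180],[[0,0,0],[0,0,0],180],[[0,0,0],[0,0,0],180],[[0,0,0],[0,0,0],180],[[0,0,0],[0,0,0],180],[[0,0,0],[0,0,0],180]]'; python3 -c "
from h import *
from ef import eggfit
snap('side','s20');snap('top','t20');e=eggfit('s20');e=eggfit('t20','top')
need([.5416,-.2541,.115],np.deg2rad(122.9))
print(r.get_obs()['qvel'])
for n,f in(('top','t20'),):
    z=np.load('pics/%s.npz'%f);X=cloud(n,z['d']);
    for nm,c,h in(('coaster',(.757,-.023),.026),('creamer',(.671,.284),.07),('jar',(.601,-.157),.062)):
        m=(z['d']>0)&(np.hypot(X[...,0]-c[0],X[...,1]-c[1])<.06)&(X[...,2]>h)&(X[...,2]<h+.012)
        if nm=='jar': m&=X[...,1]>-.183
        print(nm,cv2.minEnclosingCircle(X[m][:,:2].astype('float32')))
"
```

```text
clock: 25.3
position: [0.5415, -0.2544, 0.1153]
tcp_rot: [[0.839, 0.001, -0.544], [0.544, 0.0, 0.839], [0.001, -1.0, 0.0]]
contact_force: [-0.3, -0.9, -1.2]
width: 0.0353
s20 182 egg tool mm [ 83.5 -18.9   0.6] world [ 0.6112 -0.2085  0.1343]
t20 345 egg tool mm [ 84.2 -18.6   1.7] world [ 0.6111 -0.2072  0.134 ]
clock 25.40 pos [ 0.5414 -0.2544  0.1153] zang 122.95 tilt 0.0005 0.0005 w 0.0355 F [ 0.3  0.2 -2.1] q [-0.66  0.11 -0.11  1.35  0.   -1.23]
shift cm [0.03 0.03 0.02]
turn [-0.0002  0.001   0.0007]
[ 1.45359864e-03  6.96767152e-04 -3.04777402e-03 -8.74599588e-04
  1.08240149e-03  9.93619280e-05]
coaster ((0.7567500472068787, -0.02326439879834652), 0.04561727121472359)
creamer ((0.6760199069976807, 0.2820894420146942), 0.0326022133231163)
jar ((0.6005595326423645, -0.15673141181468964), 0.02242555096745491)
```

The egg is centred over the cup to about 1 mm and is still. Handing in.

```bash
python3 -c "
from cell import r
print(r.close_job())"
```

```text
the job is handed in; nothing more can be done
None
```

I carried out both parts in the order asked and handed the job in at about 25 s of the 58 s; no verdict was reported.

**Egg cup:** It is released upright on the floor of the box, between the jar and the tin. Its rim measured about 2 mm from the middle of the gap.

**Tongs and egg:** I took the tongs off the rest open, squeezed to about 48 mm. I closed them on the egg to about 35 mm and lifted it out of the ring. The gripper was never near the egg.

**Last checks:**
- **Position:** the egg's centre is about 1 mm from the cup's axis, at a height of about 134 mm. That leaves its lower end roughly 3 cm above the rim.
- **Stillness:** the joints are practically at rest and the grip width is steady.
- **Bystanders:** the jar and coasters measured where they started. The creamer has no matching before-and-after measurement, but it looks unmoved in the top view. The tin I judged only by eye: it looks unmoved, though the egg and gripper partly hide it at the end.
- **Disagreement:** the two cameras differ by about 2–3 mm in absolute position, so I used their average. They agree to about 1.3 mm on where the egg ended up.

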